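# Tip the first pin out of its storage tube into the vee block

## Robot

A 6-joint arm with a two-finger parallel gripper is mounted at the origin on the work surface. World frame = base frame: x ahead of the robot, y to its left, z up, the work surface at z = 0. Lengths are in mm, angles in degrees, forces in N, time in s.
With the tool pointing down it reaches from about 300 to 875 mm from the base axis. Payload 6.4 kg.
Tool frame: the origin (TCP) lies at the very end of the fingers, on their centre line; the grasp point (between the pads) lies 19 mm behind it; z points along the fingers, y is the direction in which the jaws open and shut (so a half turn about z gives the same grasp; the last joint's range is limited). The gripper opens to 88 mm and grips with 3 to 60 N. Pads are 18 mm wide; open, the fingers measure 123 mm over their backs; the gripper's body (75 mm by 187 mm) begins 45 mm behind the grasp point.
Start: joints at [-81.492, 10.359, 92.074, -0, 77.567, -11.82], TCP at [199.773, -539.195, 207.214] pointing down, gripper open.
Joint ranges: [-171.53, 171.53], [-51.25, 118.39], [17.06, 147.69], [-65.23, 245.23], [0, 150.52], [-178.68, 178.68]. Speed limits (degrees/s): [147.25, 147.25, 172.46, 180, 180, 180].

## Interface

Orientations are given as [roll, pitch, yaw] about the fixed x, y, z axes, in that order (R = Rz(yaw) Ry(pitch) Rx(roll)).
In Python, from station import env gives the robot as it stands.
- The arm moves only by the shell command python3 -m creep 'ROWS' [FORCE]. ROWS is JSON, a list of rows, each a list of 3 entries, a list of its own where there are three numbers: the closure, from 0 (fully open) to 1 (shut), then the shift along the tool's x, y, z in units of 25 mm (1.0 is 25 mm), then the turn about the tool's z in units of 6 degrees (1.0 is 6 degrees). In form: [[jaw, [dx, dy, dz], yaw], ...]. A call has 1 to 8 rows; each row is the pose to reach, as a shift and turn from the pose commanded when the call began, along the tool's axes at that moment; what a row does not reach only later rows make up. A row lasts 1/10 s, in which the tool goes at most 50 mm and 8.59 degrees, less where a joint would pass 70% of its speed; a pose out of reach is approached as far as the arm can. A call with a gripper value outside its range is refused whole. The fingers move at their own pace and stop on an object; FORCE is the grip in N (left out, the last holds). Time passes only in rows, so rows that repeat a pose let the fingers close. It gives the time, the measured TCP pose, the force and the opening at its end, in the units of the state.
- env.sense(): the state, without advancing time (a new reading comes with each control period).
- env.camera(name): name is "scene" or "top" or "wrist"; returns a dict with "image" (384x512x3 uint8, red, green, blue), "vfov" (degrees; the focal length in pixels is half the picture's height over the tangent of half this angle, whatever the lens; pixels are square), "cx", "cy" (the principal point, pixels), "rvec" (rotation vector, rad) and "tvec" (3), from world to camera coordinates, as OpenCV has them. Camera axes: x right, y down, z forward; pixel columns grow to the right and rows downward; lengths in mm; the calibration is good to about 2 mm. A picture is of the moment at which its call begins. There is no depth.
- env.sign_off(): hands the job in, once; it reports no verdict.
The state is a dict: "t": time; "joint_positions": joint angles; "qd": joint speeds; "tau": joint torques, N m; "tcp_pos": TCP position; "orientation": TCP orientation; "ft_force": force on the tool from outside, world axes, zero at the start; "moment": the same for the moment, N m; "width": finger opening in mm.
Only numpy, scipy, OpenCV 4.12 (cv2) and the standard library are available. Lean on these libraries where they do the work, as an engineer would, in place of code of your own. Each camera call takes 0.05 s, during which the arm holds its last target.

## Task

Three storage tubes lie in the notched rack: take the widest one, tilt its open mouth down slowly until the first pin just peeps out, and stop it there for a moment with the other two still inside. Then ease that one pin gently, from low down, into the vee of the vee block under the dial gauge, without touching the gauge, so that it lies along the bottom of the vee. Lay the tube, with the other two pins in it, back down in its empty place in the rack and let go, leaving everything else where it is.

Things in the scene. Friction and masses are not known exactly. Their poses are not given: they have to be found in the camera images.
- wide_tube_center (a point): Centre of the wide tube, clear plastic, 24 x 24 mm outside, 190 mm long, 80 g: half-way along and up, 95 mm from the mouth. x runs along it to the open mouth, y across, z up as it lies. Wall 2 mm (bore 20 x 20 mm); a black plug shuts the tail (8 mm deep inside, 4 mm plate outside). It lies level in one of the rack's three places, which one varies. Grip it across y, between the bars.
- wide_tube_mouth (a point): Centre of the open mouth of the wide tube, 95 mm from its centre; axes as the tube's.
- pin1: First pin, nearest the mouth of the wide tube: round dark steel, 16 mm diameter, 40 mm long, about 63 g. The point is its centre; x along it, to the mouth. Its front starts 39 to 51 mm inside the mouth. It lies loose on the lower wall and starts to slide with the mouth 15 to 26 degrees below level (friction varies); levelled by a few degrees it stops. With its middle past the rim it falls out.
- pin2: Second pin in the wide tube: like the first, behind it (a few mm apart), and slides at about the same slope.
- pin3: Third pin in the wide tube: like the first, a few mm behind the second, nearest the plug.
- rack: Fixed dark steel rack. Origin on the bench under its centre; x along the tubes, to their mouths, y across. Base plate 160 x 184 x 6 mm; two 10 mm bars at x = -60 and 60 mm with notches 34 mm wide, 14 mm deep at y = -64, 0 and 64 mm. Notch floors are 40 mm above the bench (lying wide tube's centre: 52 mm), bar tops 54 mm. Between the bars it is free down to the base plate.
- slim_tube_center (a point): Centre of the slim tube, 17 x 17 x 190 mm, same make, two thin pins inside; in another place of the rack. Leave alone.
- short_tube_center (a point): Centre of the short slim tube, 17 x 17 x 150 mm, empty; in the third place of the rack. Leave alone.
- vee_bottom (a point): Middle of the bottom line of the vee in the fixed steel vee block, 25 mm above the bench. x along the vee towards the dial gauge's end, y across, z up. Block 100 (x) x 50 x 45 mm high; 90 degree vee, 40 mm wide at the top, 20 mm deep, open at both ends. The -x end is free for the tube to come in from. A pin lying in the vee has its centre 11.3 mm above this point.
- gauge: Dial gauge and stand, fixed to the bench by the vee block; axes as the vee's, origin on the bench under the block's centre. Base 50 x 60 x 52 mm at x = 90 to 140 mm; 12 mm column at x = 118 mm, 182 mm high; cross arm 128 mm high; dial 56 mm across, at x = 29 to 49 mm, centre 128 mm high; plunger at x = 40 mm, tip 66 mm high. Do not touch.
- saw_vice: Fixed green saw vice between the two working places. Origin on the bench, x away from the robot. Spans x = -207 to 155 mm, y = -50 to 50 mm; 92 mm high at most but for the bent lever over its middle line, which reaches 131 mm.
- offcut: Offcut of aluminium box section, 70 x 40 x 40 mm, origin under its centre. Leave alone.
- oil_bottle: Grey oil bottle, 58 mm diameter, 150 mm high, origin under its centre, beside the vee block. Leave alone.
- calliper: Calliper lying flat, about 205 mm long, 8 mm thick. Leave alone.
- bar_end: Round dark steel bar end, 36 mm diameter, 28 mm high, standing by the rack, origin under its centre. Leave alone.
Not all that is in view belongs to the job. Leave any orange or turquoise look-alike of the part that bears wide_tube_center alone.

How it is judged:
By the outcome, as a careful person would: the job done as asked, in the order asked, and still so for the second after the job is handed in, with the robot touching nothing.
It also fails if it takes over 72 s, if anything falls off the work surface, if the arm or the gripper's body presses on something with over 40 N, if the wrist force passes 120 N, or if a joint passes its speed limit or range.

## Working session

There is one attempt and no reset: what is moved stays moved. The work goes in short steps, Python scripts to look and compute and a shell command to move; the robot and the scene stay as the last step left them, time stands still between calls to the robot, and variables do not carry over. Pictures are saved under pics/ and viewed, and the job is handed in when it is done.

```bash
ls -la; mkdir -p pics
cat > h.py <<'E'
import numpy as np,cv2
from station import env
def cam(n):
    c=env.camera(n); R=cv2.Rodrigues(np.array(c["rvec"],float))[0]; t=np.array(c["tvec"],float).ravel()
    h=c["image"].shape[0]; f=h/2/np.tan(np.radians(c["vfov"])/2)
    return dict(im=c["image"],R=R,t=t,f=f,cx=c["cx"],cy=c["cy"])
def ray(c,u,v):
    d=c["R"].T@np.array([(u-c["cx"])/c["f"],(v-c["cy"])/c["f"],1.]); o=-c["R"].T@c["t"]; return o,d
def onz(c,u,v,z):
    o,d=ray(c,u,v); return o+d*(z-o[2])/d[2]
def proj(c,p):
    q=c["R"]@np.array(p,float)+c["t"]; return np.array([c["cx"]+c["f"]*q[0]/q[2],c["cy"]+c["f"]*q[1]/q[2]])
def two(c1,p1,c2,p2):
    o1,d1=ray(c1,*p1);o2,d2=ray(c2,*p2)
    s=np.linalg.lstsq(np.c_[d1,-d2],o2-o1,rcond=None)[0]
    a=o1+d1*s[0];b=o2+d2*s[1]; return (a+b)/2,np.linalg.norm(a-b)
def save(n,im): cv2.imwrite("pics/"+n,cv2.cvtColor(im,cv2.COLOR_RGB2BGR))
E
python3 - <<'E'
from h import *
import pickle
print(env.sense())
D={}
for n in ["scene","top","wrist"]:
    c=cam(n);D[n]=c;save(n+"0.png",c["im"]);print(n,c["f"],c["cx"],c["cy"],-c["R"].T@c["t"],c["R"][2])
pickle.dump(D,open("c0.pkl","wb"))
E
```

```text
total 12
drwxr-xr-x  3 agent agent 4096 Dec  7 16:05 .
drwxr-xr-x 23 root  root  4096 Dec  7 16:05 ..
drwxr-xr-x  2 agent agent 4096 Dec  7 16:05 pics
{'t': 0.0, 'joint_positions': array([-8.14908631e+01,  1.04006591e+01,  9.21316867e+01, -1.21606951e-03,
        7.75654965e+01, -1.18194558e+01]), 'qd': array([-0.03847076, -0.01305249, -0.01048319, -0.03512736, -0.08619521,
        0.00653076]), 'tau': array([-8.43936887e-04, -4.33862507e+01, -3.41851687e+01,  7.02593895e-02,
        3.86846135e-02, -1.13574379e-04]), 'tcp_pos': array([ 199.6850661 , -538.59326026,  206.32202534]), 'orientation': array([-1.79903989e+02, -1.88789661e-02,  2.03288398e+01]), 'ft_force': array([-0.48727551,  0.34656626, -0.08669437]), 'moment': array([ 0.00601759,  0.04157889, -0.00356356]), 'width': 88.20985729571727}
scene 407.5458211601357 260.31359427289465 195.5543744849765 [1135.22031934  483.47578691  884.43763498] [-0.54682281 -0.41023113 -0.72985974]
top 437.32373468746033 249.40740394669652 190.9993778583047 [ 420.88247478   17.64948512 1241.56947726] [ 0.1027059  -0.00887784 -0.99467215]
wrist 315.5812620087278 257.6701752992704 193.83698754674592 [ 272.57957597 -511.60233659  383.73284349] [-0.28127423 -0.10343706 -0.95403647]
```

View pics/scene0.png

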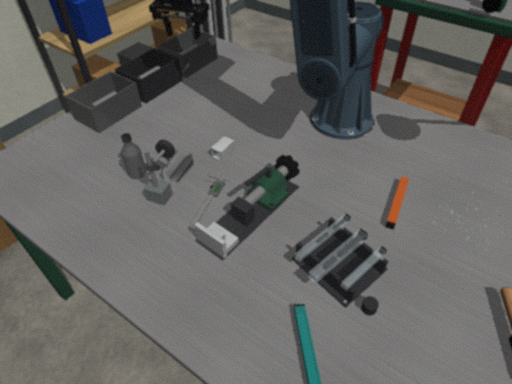

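View pics/top0.png

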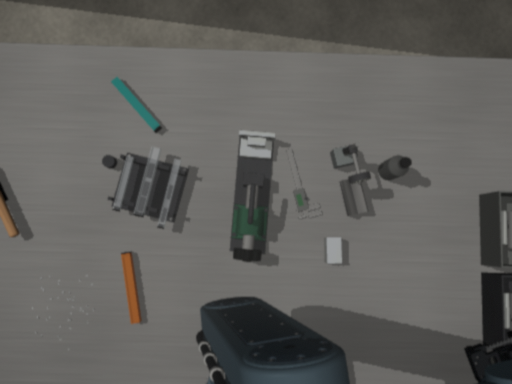

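View pics/wrist0.png

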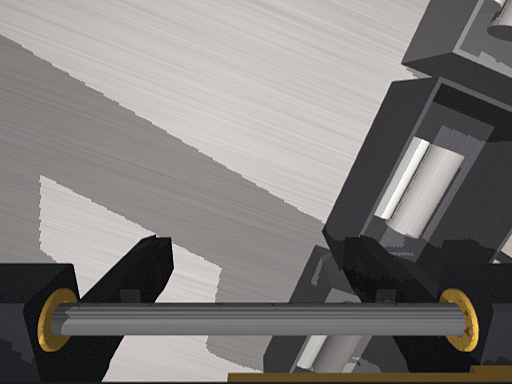

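```bash
python3 -m creep --help 2>&1 | head -30
```

```text
invalid input: not JSON, or not a number
```

Run:
```python
from h import *
import pickle
D=pickle.load(open("c0.pkl","rb"))
def crop(n,x0,y0,w,h,s,o): 
    save(o,cv2.resize(D[n]["im"][y0:y0+h,x0:x0+w],None,fx=s,fy=s,interpolation=cv2.INTER_CUBIC))
crop("top",90,135,130,110,6,"rt.png")
crop("scene",280,200,130,110,6,"rs.png")
crop("top",310,130,110,100,6,"vt.png")
crop("scene",110,120,100,90,6,"vs.png")
```

```text
(no output)
```

View pics/rt.png

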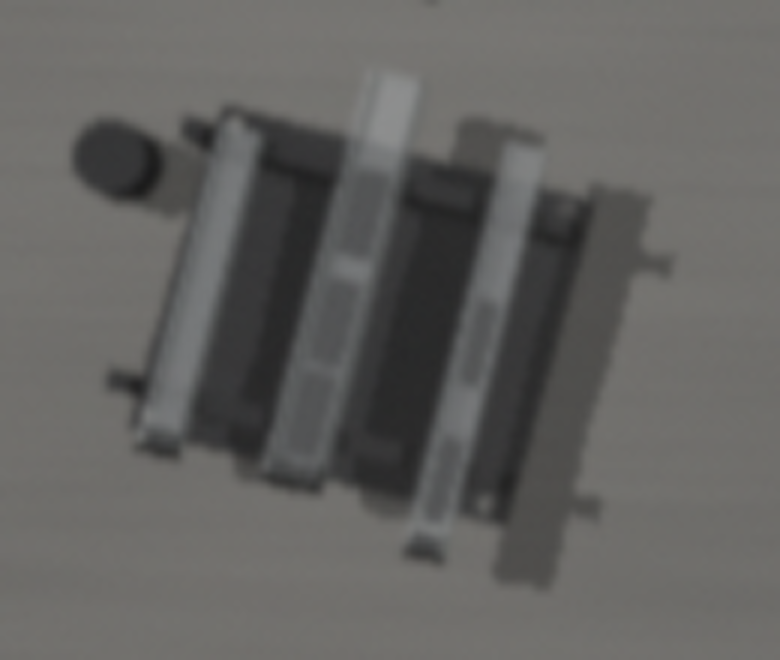

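View pics/rs.png

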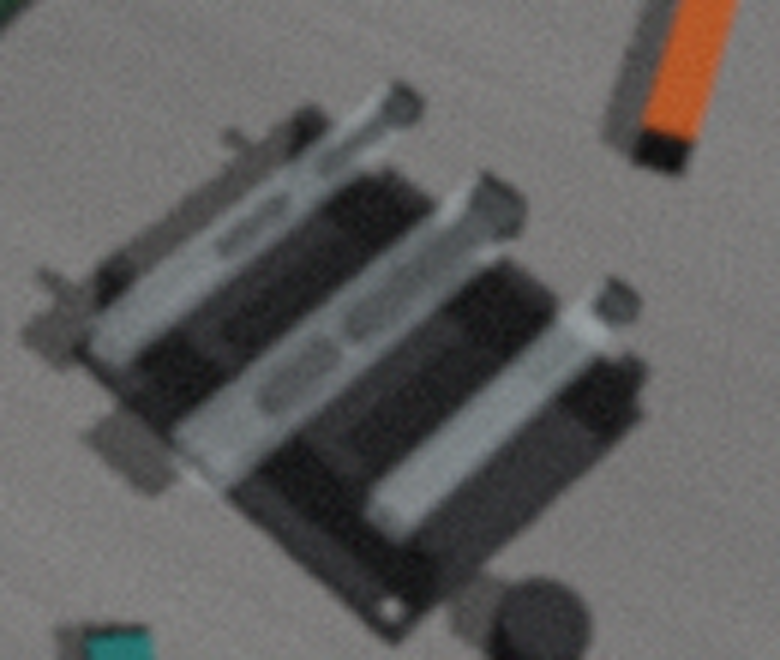

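View pics/vt.png

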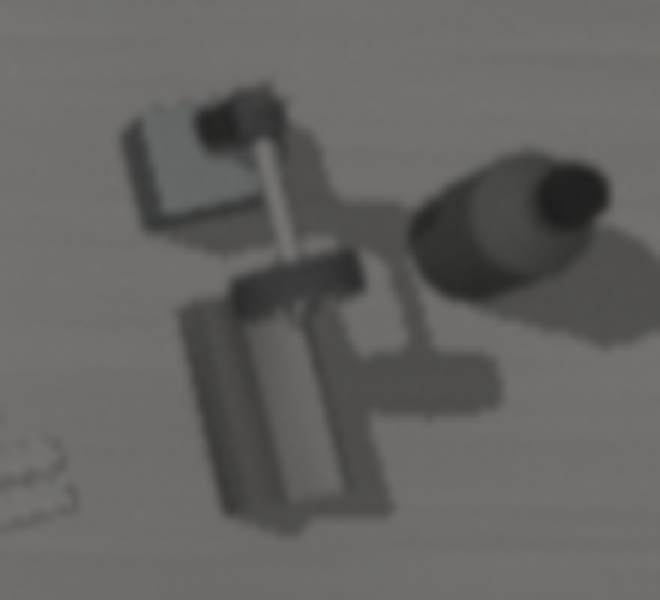

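View pics/vs.png

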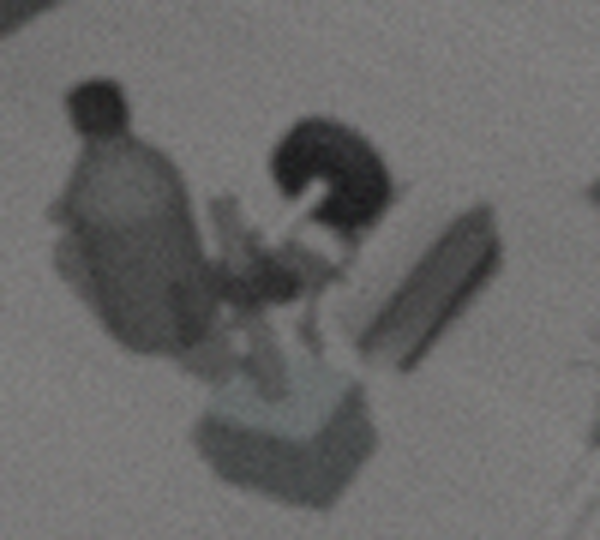

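Run:
```python
from h import *
import pickle
D=pickle.load(open("c0.pkl","rb")); T,S=D["top"],D["scene"]
t=lambda x,y,z,ox=90,oy=135: onz(T,ox+(x+.5)/6-.5,oy+(y+.5)/6-.5,z).round(1)
print("tube mouth,tail top",t(395,75,64),t(290,475,64))
print("rack base",[t(a,b,6) for a,b in [(228,108),(590,195),(510,520),(135,430)]])
v=lambda x,y,z: t(x,y,z,310,130)
print("vee left",v(180,310,45),v(228,515,45),"right near",v(345,495,45),"seam",v(248,320,25),v(288,503,25))
print("bottle",v(450,270,0),"gaugebase",v(145,230,52),v(250,190,52))
for p in [(326,237),(342,237),(343,264),(327,265)]: print("offcut",onz(T,*p,40).round(1))
print("vice",[onz(T,*p,20).round(0) for p in [(240,132),(274,134),(266,250),(232,250)]])
s=lambda x,y,z: onz(S,280+x/6,200+y/6,z).round(1)
print("scene mouth top",s(205,440,64),"tail",s(500,195,64))
sv=lambda x,y,z: onz(S,110+x/6,120+y/6,z).round(1)
print("scene vee block near end corners top",sv(490,205,45),sv(360,350,45))
```

```text
tube mouth,tail top [655.5 266.8  64. ] [472.5 304.6  64. ]
rack base [array([648.7, 357.6,   6. ]), array([611.9, 183.8,   6. ]), array([456.8, 214.8,   6. ]), array([494.1, 392.5,   6. ])]
vee left [ 578.7 -241.4   45. ] [ 484.9 -264.    45. ] right near [ 495.6 -317.7   45. ] seam [ 577.6 -277.7   25. ] [ 492.4 -296.7   25. ]
bottle [ 607.7 -380.7    0. ] gaugebase [ 614.3 -223.6   52. ] [ 634.4 -271.8   52. ]
offcut [ 424.4 -206.2   40. ]
offcut [ 425.6 -250.1   40. ]
offcut [ 352.6 -253.3   40. ]
offcut [ 348.7 -209.7   40. ]
vice [array([715.,  38.,  20.]), array([712., -59.,  20.]), array([384., -44.,  20.]), array([381.,  50.,  20.])]
scene mouth top [648.6 271.5  64. ] tail [472.8 310.4  64. ]
scene vee block near end corners top [ 487.6 -267.9   45. ] [ 604.6 -246.5   45. ]
```

```bash
cat >> h.py <<'E'
def go(x,y,z,yaw):
    s=env.sense(); p=s["tcp_pos"]; o=np.radians(s["orientation"])
    from scipy.spatial.transform import Rotation as Ro
    R=Ro.from_euler("xyz",o).as_matrix(); 
    d=R.T@(np.array([x,y,z])-p); a=(yaw-s["orientation"][2]+180)%360-180
    print("t %.2f pos %s yaw %.2f | shift units %s  turn units %.3f"%(s["t"],p.round(1),s["orientation"][2],(d/25).round(3),-a/6))
E
python3 -c "
from h import *
go(516,295,230,-12)"
```

```text
t 0.15 pos [ 199.7 -538.7  206.5] yaw 20.33 | shift units [ 23.45  -26.878  -0.897]  turn units 5.388
```

```bash
python3 -m creep '[[0,[0,0,-1.5],0],[0,[23.45,-26.88,-1.5],5.39],[0,[23.45,-26.88,-1.5],5.39],[0,[23.45,-26.88,-1.5],5.39],[0,[23.45,-26.88,-1.5],5.39],[0,[23.45,-26.88,-1.5],5.39],[0,[23.45,-26.88,-1.5],5.39],[0,[23.45,-26.88,-1.5],5.39]]'; python3 -c "
from h import *
go(516,295,230,-12)"
```

```text
t: 0.95
tcp_pos: [324.0, -210.0, 244.6]
orientation: [180.0, -0.0, -12.1]
ft_force: [0.7, -0.6, -0.5]
width: 88.3
t 0.95 pos [ 324.  -210.   244.6] yaw -12.06 | shift units [  3.29  -21.359   0.584]  turn units -0.010
```

```bash
python3 -m creep '[[0,[3.29,-21.36,0.2],0],[0,[3.29,-21.36,0.2],0],[0,[3.29,-21.36,0.2],0],[0,[3.29,-21.36,0.2],0],[0,[3.29,-21.36,0.2],0],[0,[3.29,-21.36,0.2],0],[0,[3.29,-21.36,0.2],0],[0,[3.29,-21.36,0.2],0]]'; python3 -m creep '[[0,[0,0,0],0]]';python3 -c "
from h import *
go(516,295,230,-12)"
```

```text
t: 1.75
tcp_pos: [465.9, 164.4, 240.9]
orientation: [180.0, -0.0, -12.0]
ft_force: [0.5, -1.6, 0.4]
width: 88.5
t: 1.85
tcp_pos: [466.0, 167.0, 240.3]
orientation: [-179.9, 0.1, -11.7]
ft_force: [-0.9, -0.4, -0.2]
width: 87.7
t 1.85 pos [466.  167.  240.3] yaw -11.66 | shift units [ 0.925 -5.416  0.417]  turn units 0.057
```

```bash
python3 -m creep '[[0,[0.93,-5.42,0.42],0],[0,[0.93,-5.42,0.42],0],[0,[0.93,-5.42,0.42],0],[0,[0.93,-5.42,0.42],0],[0,[0.93,-5.42,0.42],0],[0,[0.93,-5.42,0.42],0]]';python3 -c "
from h import *
import pickle
go(516,295,230,-12)
c=cam('wrist');pickle.dump(c,open('w1.pkl','wb'));save('w1.png',c['im'])"
```

```text
t: 2.45
tcp_pos: [516.4, 288.5, 230.4]
orientation: [180.0, 0.0, -12.1]
ft_force: [0.1, -0.4, 0.0]
width: 88.0
t 2.45 pos [516.4 288.5 230.4] yaw -12.06 | shift units [-0.07  -0.252  0.018]  turn units -0.010
```

View pics/w1.png

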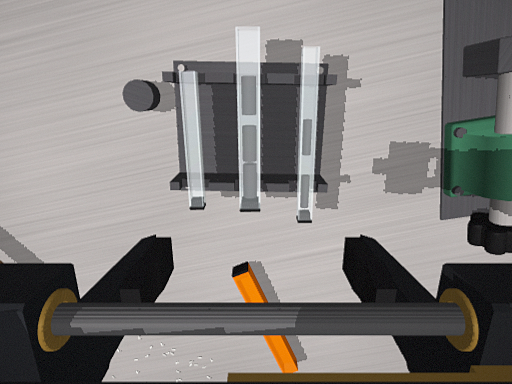

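Run:
```python
from h import *
import pickle
c=pickle.load(open("w1.pkl","rb"))
save("w1c.png",cv2.resize(c["im"][15:220,160:340],None,fx=3.3,fy=2.9,interpolation=cv2.INTER_CUBIC))
f=lambda u,v,z:onz(c,u,v,z).round(1)
m=(f(236,28,64)+f(260,28,64))/2; t=(f(239.5,203,64)+f(260,203,64))/2
print(m,t,np.linalg.norm(m-t),np.degrees(np.arctan2(m[1]-t[1],m[0]-t[0])),"width",np.linalg.norm(f(236,28,64)-f(260,28,64)))
for p in [(180,62),(328,66),(321,181),(183,182)]: print("bar tops",f(*p,54))
```

```text
[655.2 268.4  64. ] [477.75 306.05  64.  ] 181.40017916198434 -11.978941336225482 width 23.53720459187964
bar tops [640.8 344.3  54. ]
bar tops [604.8 194.5  54. ]
bar tops [483.5 220.3  54. ]
bar tops [515.8 377.2  54. ]
```

View pics/w1c.png

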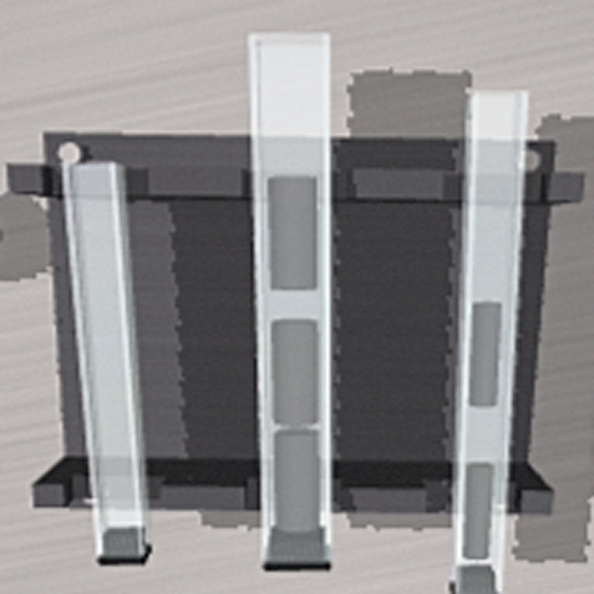

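```bash
python3 -c "
from h import *
go(514.2,298.3,110,-12)"; python3 -m creep '[[0.43,[0,0,0],0],[0.43,[-0.16,-0.37,2],0],[0.43,[-0.16,-0.37,4.8],0],[0.43,[-0.16,-0.37,4.8],0],[0.43,[-0.16,-0.37,4.8],0],[0.43,[-0.16,-0.37,4.8],0]]' 40;python3 -c "
from h import *
go(514.2,298.3,33,-12)
c=cam('wrist');save('w2.png',c['im']); c=cam('scene');save('s2.png',cv2.resize(c['im'][170:320,250:450],None,fx=4,fy=4))"
```

```text
t 2.50 pos [516.5 288.4 230.7] yaw -12.09 | shift units [-0.173 -0.37   4.83 ]  turn units -0.014
t: 3.1
tcp_pos: [515.3, 299.2, 111.6]
orientation: [-180.0, -0.0, -12.1]
ft_force: [0.3, -0.8, 0.5]
width: 50.2
t 3.10 pos [515.3 299.2 111.6] yaw -12.06 | shift units [-0.039  0.046  3.143]  turn units -0.010
```

View pics/w2.png

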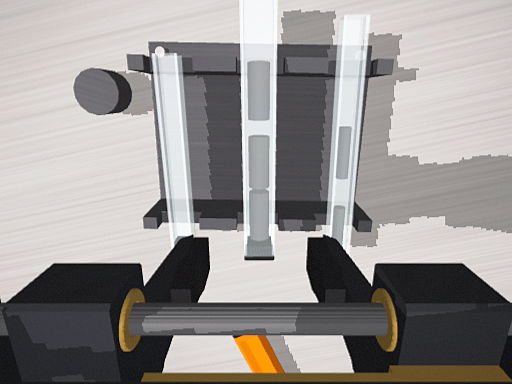

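View pics/s2.png

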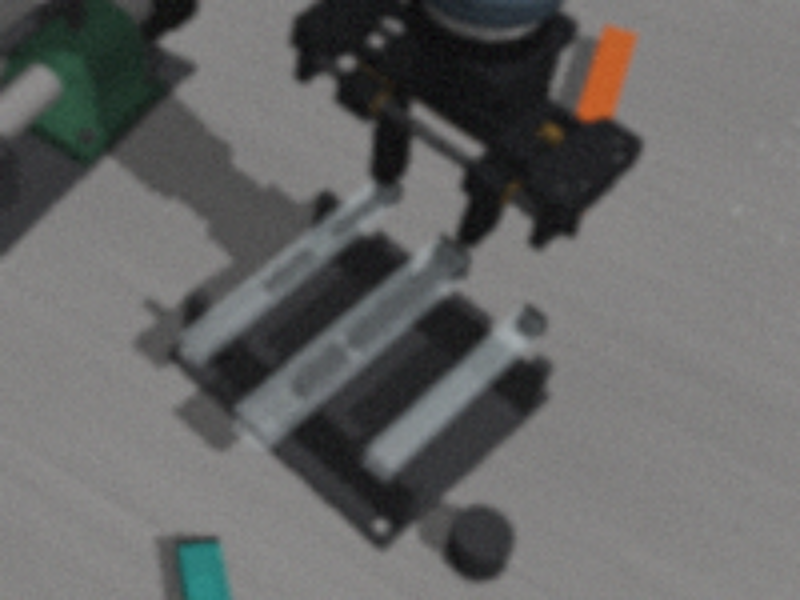

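Run:
```python
from h import *
import pickle
c=cam("wrist")
a=np.array([np.cos(np.radians(12)),-np.sin(np.radians(12))]);n=np.array([-a[1],a[0]])
def ax(u,v,z):
    p=onz(c,u,v,z)[:2]; return (p@a).round(1),(p@n).round(1)
s=env.sense();print("tcp axis",s["tcp_pos"][:2]@a,s["tcp_pos"][:2]@n)
print("grip proj",proj(c,(514.2,298.3,64)),proj(c,(514.2,298.3,33)))
print("rear bar front top edge",ax(210,217,54),ax(295,218,54),"rear bar rear edge",ax(210,228,54))
print("front bar",ax(220,58,54),ax(300,57,54), ax(220,74,54))
print("tube edges",ax(241,100,64),ax(276.5,100,64),ax(245,230,64),ax(272.5,230,64))
print("tail plate",ax(259,258,52))
save("w2c.png",cv2.resize(c["im"][30:270,130:390],None,fx=3,fy=2.5,interpolation=cv2.INTER_CUBIC))
```

```text
tcp axis 442.83000155492243 400.7666025578478
grip proj [260.6332743  204.65707529] [260.36466552 192.72081386]
rear bar front top edge (np.float64(427.0), np.float64(439.3)) (np.float64(426.1), np.float64(370.9)) rear bar rear edge (np.float64(417.4), np.float64(439.7))
front bar (np.float64(545.0), np.float64(427.0)) (np.float64(545.6), np.float64(371.6)) (np.float64(534.6), np.float64(427.3))
tube edges (np.float64(517.2), np.float64(412.4)) (np.float64(517.2), np.float64(387.9)) (np.float64(420.0), np.float64(410.8)) (np.float64(420.0), np.float64(389.4))
tail plate (np.float64(389.1), np.float64(399.9))
```

View pics/w2c.png

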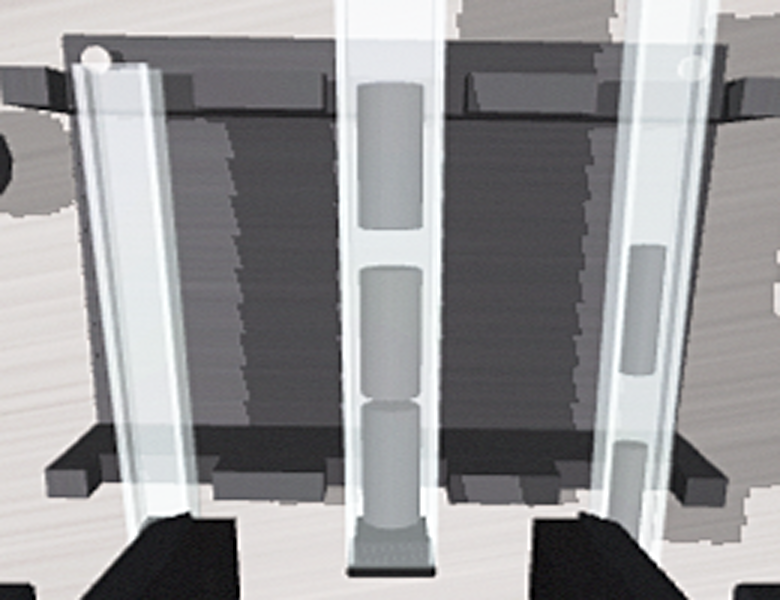

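```bash
python3 -m creep '[[0.43,[-0.02,0.03,0.8],0],[0.43,[-0.02,0.03,1.6],0],[0.43,[-0.02,0.03,2.4],0],[0.43,[-0.02,0.03,2.9],0],[0.43,[-0.02,0.03,3.14],0],[0.43,[-0.02,0.03,3.14],0],[0.43,[-0.02,0.03,3.14],0]]' 40;python3 -c "
from h import *
go(514.2,298.3,33,-12)
c=cam('wrist');save('w3.png',c['im'])"
```

```text
t: 3.95
tcp_pos: [514.9, 299.3, 33.1]
orientation: [-180.0, -0.1, -12.0]
ft_force: [-0.2, -0.4, -0.1]
width: 50.6
t 3.95 pos [514.9 299.3  33.1] yaw -12.01 | shift units [-0.018  0.044  0.003]  turn units -0.002
```

View pics/w3.png

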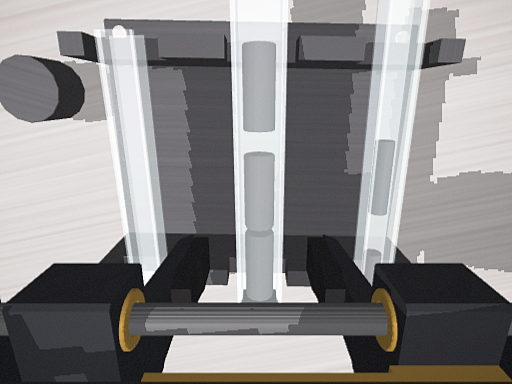

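```bash
python3 -m creep '[[1,[0,0,0],0],[1,[0,0,0],0],[1,[0,0,0],0],[1,[0,0,0],0],[1,[0,0,0],0]]' 40; python3 -m creep '[[1,[0,0,-0.1],0],[1,[0,0,-0.3],0],[1,[0,0,-0.6],0],[1,[0,0,-0.8],0],[1,[0,0,-0.8],0]]'; python3 -c "
from h import *
c=cam('wrist');save('w4.png',c['im'])
c=cam('scene');save('s4.png',cv2.resize(c['im'][170:320,250:450],None,fx=4,fy=4))"
```

```text
t: 4.5
tcp_pos: [514.7, 299.1, 32.9]
orientation: [-180.0, -0.1, -12.0]
ft_force: [-0.4, -1.3, 5.7]
width: 12.5
t: 5.0
tcp_pos: [514.9, 299.3, 53.2]
orientation: [-179.9, -0.1, -12.0]
ft_force: [0.1, 0.5, 0.9]
width: -0.1
```

View pics/w4.png

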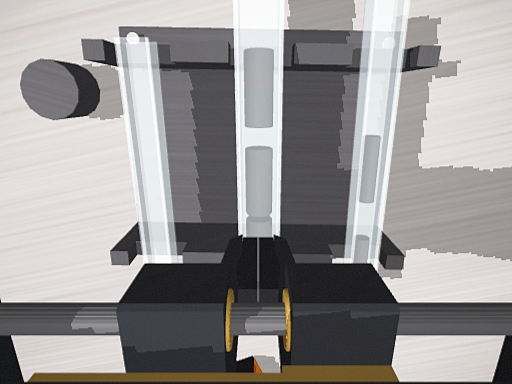

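View pics/s4.png

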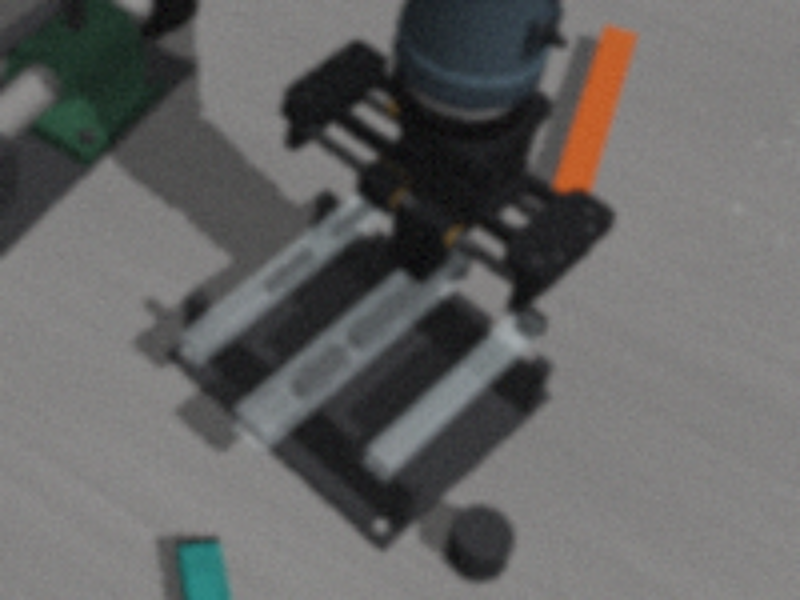

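Run:
```python
from h import *
c=cam("wrist"); s=env.sense(); p=s["tcp_pos"]; print(p,s["width"],s["ft_force"])
print("tcp proj",proj(c,p),"grasp",proj(c,p+[0,0,19]))
a=np.array([np.cos(np.radians(12)),-np.sin(np.radians(12))])
print("fingertip axis if z=tcp", onz(c,258,238,p[2])[:2]@a, p[:2]@a)
print("rear bar edge",[onz(c,215,v,54)[:2]@a for v in (238,245,250,262)])
print(-c["R"].T@c["t"]-p)
save("w5.png",cv2.resize(c["im"][180:384,80:430],None,fx=2.2,fy=2.2,interpolation=cv2.INTER_CUBIC))
```

```text
[513.945979   298.94078311  51.97234542] 0.348153409108883 [ 0.79738666 -0.19889566  0.26062065]
tcp proj [258.20946765 228.29823802] grasp [258.27685347 242.14950547]
fingertip axis if z=tcp 434.0665272023028 440.5617425962982
rear bar edge [np.float64(435.04234447760797), np.float64(430.32871205066004), np.float64(426.9193169511163), np.float64(418.5885211478901)]
[ 76.13235344 -15.81550882 177.62718703]
```

View pics/w5.png

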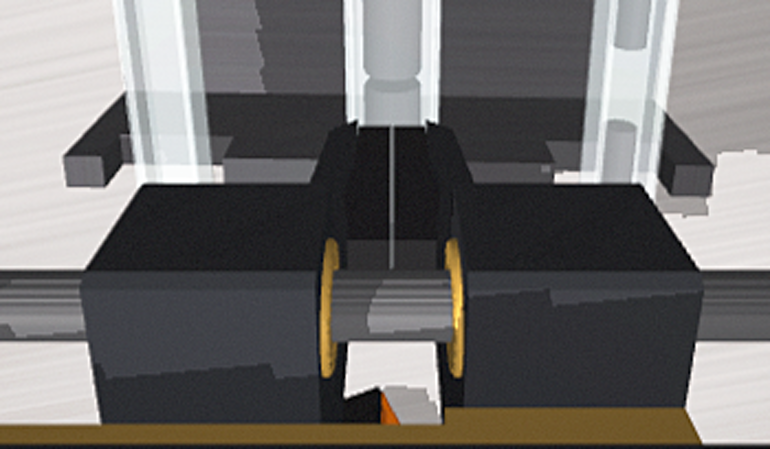

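Run:
```python
from h import *
s=env.sense(); p=s["tcp_pos"]
S=cam("scene");T=cam("top")
print("scene tcp",proj(S,p),proj(S,p+[0,0,20]),"top",proj(T,p))
def crop(c,x0,y0,w,h,k,o): save(o,cv2.resize(c["im"][y0:y0+h,x0:x0+w],None,fx=k,fy=k,interpolation=cv2.INTER_CUBIC))
crop(S,310,190,100,75,8,"s6.png");crop(T,90,135,120,90,6,"t6.png")
```

```text
scene tcp [350.9334616  243.91541091] [352.14434408 239.0909301 ] top [141.90605386 198.79534839]
```

View pics/s6.png

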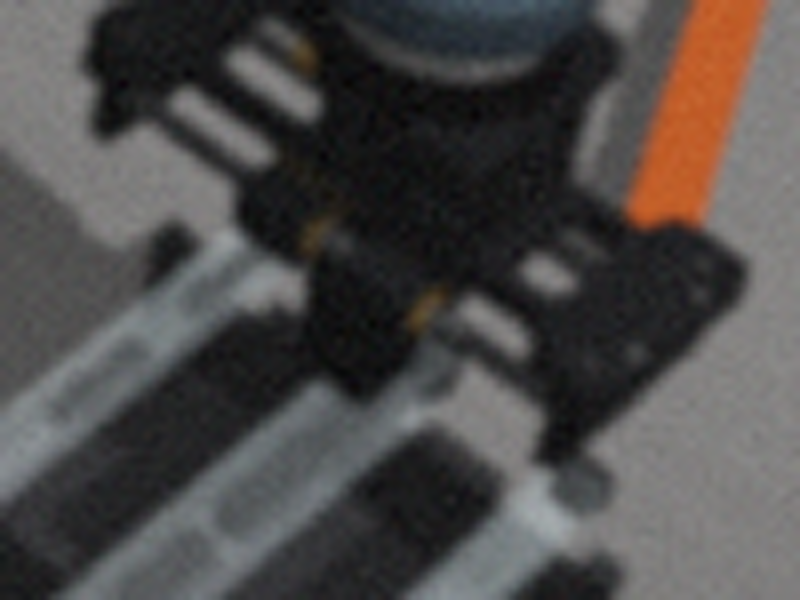

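View pics/t6.png

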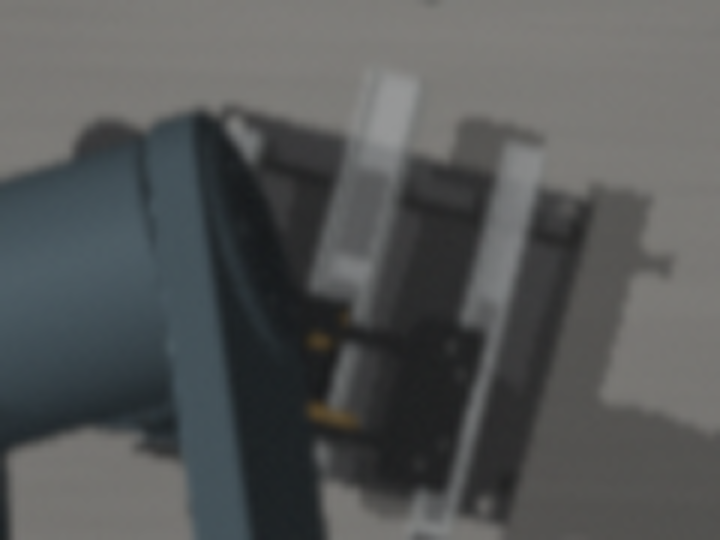

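```bash
python3 - <<'E'
from h import *
W=cam("wrist");S=cam("scene");p=env.sense()["tcp_pos"]
print(p,two(W,(258,237),S,(355.6,239.4)))
save("s7.png",S["im"]); save("w7.png",W["im"])
E
python3 - <<'E'
import pickle,numpy as np
from h import *
D=pickle.load(open("c0.pkl","rb"));W=D["wrist"]
# start pose: fingertips in wrist0 at about (163,236),(355,236)
print(proj(W,[199.7,-538.6,206.5]), [onz(W,u,237,206.5).round(1) for u in (163,355)],[onz(W,u,237,226).round(1) for u in (163,355)])
E
```

```text
[513.81501388 298.89606218  51.70999088] (array([510.60669031, 302.20201593,  66.61304107]), np.float64(10.308863780180532))
[257.89264635 228.33881104] [array([ 174. , -485.9,  206.5]), array([ 215. , -596.6,  206.5])] [array([ 184.8, -488.7,  226. ]), array([ 221.4, -587.3,  226. ])]
```

Run:
```python
from h import *
W=cam("wrist");S=cam("scene");p=env.sense()["tcp_pos"]
a=np.array([np.cos(np.radians(12)),-np.sin(np.radians(12)),0]);n=np.array([-a[1],a[0],0])
for h in (0,10,20,30):
  print(h,[( ((proj(S,p+a*i*9+n*j*12+[0,0,h])-[310,190])*8).round(0).tolist(), proj(W,p+a*i*9+n*j*12+[0,0,h]).round(0).tolist()) for i in(1,-1) for j in (1,-1)])
```

```text
0 [([339.0, 471.0], [238.0, 214.0]), ([279.0, 424.0], [278.0, 214.0]), ([376.0, 439.0], [238.0, 242.0]), ([316.0, 393.0], [277.0, 242.0])]
10 [([344.0, 451.0], [237.0, 221.0]), ([284.0, 405.0], [279.0, 221.0]), ([381.0, 420.0], [237.0, 249.0]), ([321.0, 374.0], [278.0, 249.0])]
20 [([349.0, 432.0], [236.0, 228.0]), ([288.0, 386.0], [280.0, 228.0]), ([386.0, 400.0], [236.0, 258.0]), ([326.0, 355.0], [279.0, 258.0])]
30 [([354.0, 412.0], [234.0, 236.0]), ([293.0, 366.0], [281.0, 236.0]), ([392.0, 381.0], [235.0, 267.0]), ([330.0, 335.0], [281.0, 267.0])]
```

```bash
python3 -m creep '[[0.43,[0,0,-0.4],0],[0.43,[0,0,-0.4],0],[0.43,[0,0,-0.4],0],[0.43,[0,0,-0.4],0],[0.43,[0,0,-0.4],0],[0.43,[0,0,-0.4],0]]' 40; python3 -m creep '[[0.43,[0,0,0.6],0],[0.43,[0,0,1.2],0],[0.43,[0,0,1.5],0],[0.43,[0,0,1.65],0],[0.43,[0,0,1.65],0]]';python3 -c "
from h import *
go(514.2,298.6,1,-12)
c=cam('wrist');save('w8.png',c['im'])"
```

```text
t: 6.05
tcp_pos: [513.9, 298.9, 61.8]
orientation: [180.0, 0.0, -12.0]
ft_force: [-0.6, -0.4, 0.4]
width: 46.3
t: 6.55
tcp_pos: [513.3, 298.7, 19.5]
orientation: [179.9, 0.1, -12.0]
ft_force: [0.4, 0.2, 0.2]
width: 50.4
t 6.55 pos [513.3 298.7  19.5] yaw -12.01 | shift units [ 0.039 -0.004  0.742]  turn units -0.002
```

View pics/w8.png

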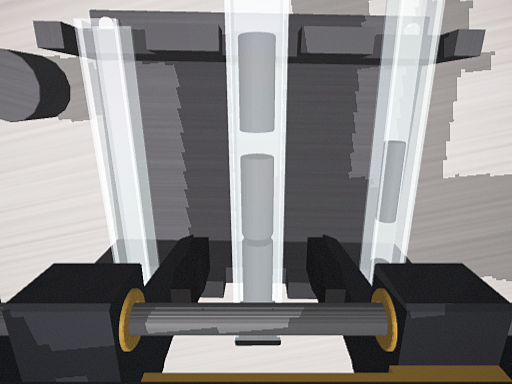

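```bash
python3 -m creep '[[0.43,[0.03,0,0.3],0],[0.43,[0.03,0,0.55],0],[0.43,[0.03,0,0.7],0],[0.43,[0.03,0,0.74],0],[0.43,[0.03,0,0.74],0]]';python3 -m creep '[[1,[0,0,0],0],[1,[0,0,0],0],[1,[0,0,0],0],[1,[0,0,0],0],[1,[0,0,0],0],[1,[0,0,0],0]]' 40;python3 -c "
from h import *
c=cam('wrist');save('w9.png',c['im'])"
```

```text
t: 7.1
tcp_pos: [514.6, 298.8, 2.0]
orientation: [180.0, 0.0, -12.0]
ft_force: [0.5, 0.2, 0.3]
width: 50.3
t: 7.7
tcp_pos: [514.9, 298.9, 2.5]
orientation: [-180.0, -0.0, -12.0]
ft_force: [0.1, -1.1, 0.2]
width: 23.7
```

View pics/w9.png

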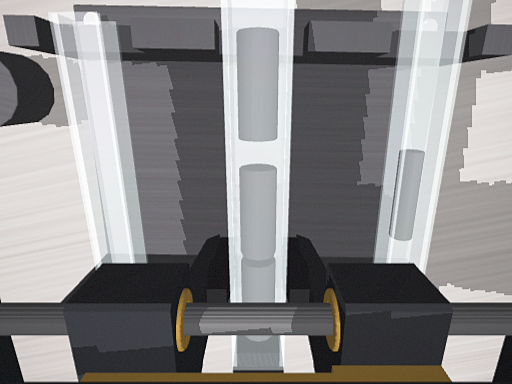

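```bash
python3 -m creep '[[1,[0,0,-0.2],0],[1,[0,0,-0.5],0],[1,[0,0,-0.9],0],[1,[0,0,-1.4],0],[1,[0,0,-2],0],[1,[0,0,-2.6],0],[1,[0,0,-3.2],0],[1,[0,0,-3.2],0]]' 40;python3 -c "
from h import *
c=cam('wrist');save('w10.png',c['im']);c=cam('scene');save('s10.png',c['im'])
go(370,-321,140,13)"
```

```text
t: 8.55
tcp_pos: [516.9, 299.6, 85.7]
orientation: [-179.8, -0.3, -12.0]
ft_force: [0.6, 0.5, -3.3]
width: 23.5
t 8.65 pos [515.1 298.9  82.9] yaw -12.01 | shift units [-0.512 25.46  -2.3  ]  turn units -4.169
```

View pics/w10.png

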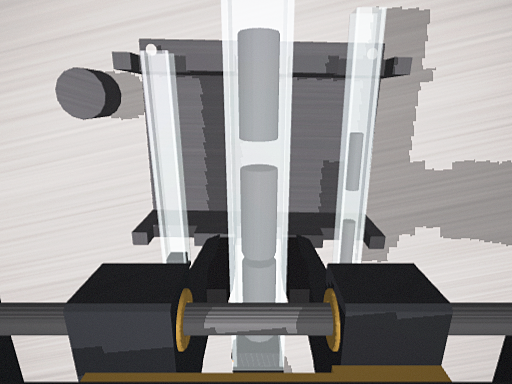

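View pics/s10.png

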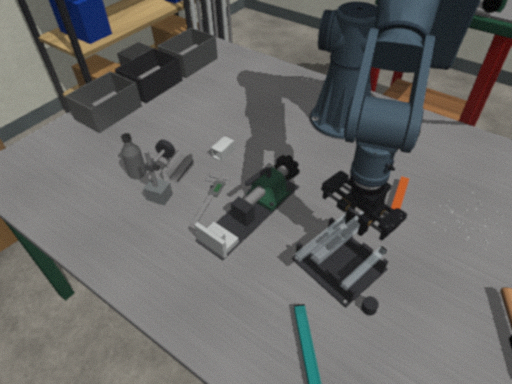

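```bash
python3 -m creep '[[1,[0,0.3,-0.6],0],[1,[0,1,-1.4],0],[1,[0,2,-2.2],0],[1,[0,3.2,-2.6],0],[1,[0,4.4,-2.6],0],[1,[0,5.6,-2.6],0],[1,[0,6.8,-2.6],0],[1,[0,8,-2.6],0]]' 40; python3 -m creep '[[1,[0,1.2,0],0],[1,[0,2.4,0],0],[1,[-0.03,3.6,0],-0.4],[1,[-0.06,4.8,0],-0.9],[1,[-0.1,6,0],-1.4],[1,[-0.13,7.2,0],-1.9],[1,[-0.17,8.4,0],-2.4],[1,[-0.2,9.6,0],-2.9]]'; python3 -c "
from h import *
go(365,-322,150,13)"
```

```text
t: 9.45
tcp_pos: [472.2, 101.8, 147.5]
orientation: [180.0, 0.0, -12.0]
ft_force: [0.9, 0.2, -2.4]
width: 23.7
t: 10.25
tcp_pos: [417.3, -131.7, 147.5]
orientation: [-180.0, 0.0, 5.5]
ft_force: [0.3, 0.2, -1.9]
width: 23.7
t 10.25 pos [ 417.3 -131.7  147.5] yaw 5.50 | shift units [-2.81   7.376 -0.098]  turn units -1.249
```

```bash
python3 -m creep '[[1,[-0.3,1,0],-0.2],[1,[-0.8,2.1,0],-0.5],[1,[-1.3,3.3,0],-0.8],[1,[-1.8,4.6,0],-1.1],[1,[-2.3,5.8,0],-1.25],[1,[-2.6,6.7,0],-1.25],[1,[-2.8,7.3,0],-1.25],[1,[-2.81,7.38,0],-1.25]]'; python3 -m creep '[[1,[0,0,0],0],[1,[0,0,0],0]]';  python3 -c "
from h import *
go(365,-322,150,13)
import pickle
c=cam('wrist');save('w11.png',c['im']);pickle.dump(c,open('w11.pkl','wb'));c=cam('top');save('t11.png',c['im'])"
```

```text
t: 11.05
tcp_pos: [365.0, -322.1, 147.4]
orientation: [180.0, 0.0, 12.8]
ft_force: [0.4, -0.2, -2.8]
width: 23.8
t: 11.25
tcp_pos: [365.8, -319.5, 147.1]
orientation: [-179.9, 0.0, 12.9]
ft_force: [-0.0, 0.6, -2.7]
width: 23.3
t 11.25 pos [ 365.8 -319.5  147.1] yaw 12.94 | shift units [-0.055  0.088 -0.117]  turn units -0.010
```

View pics/w11.png

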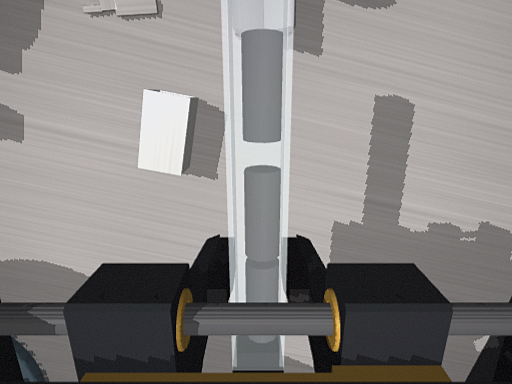

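View pics/t11.png

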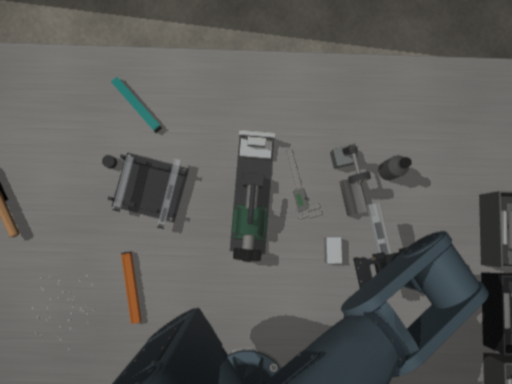

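```bash
python3 -m creep '[[1,[0.3,-0.3,-0.4],0],[1,[0.9,-0.8,-0.9],0],[1,[1.6,-1.3,-1.5],0],[1,[2.3,-1.8,-1.8],0],[1,[2.9,-2.1,-1.8],0],[1,[3.2,-2.2,-1.8],0],[1,[3.2,-2.2,-1.8],0],[1,[3.2,-2.2,-1.8],0]]';  python3 -c "
from h import *
go(365,-322,150,13)
import pickle
c=cam('wrist');save('w12.png',c['im']);pickle.dump(c,open('w12.pkl','wb'))"
```

```text
t: 12.15
tcp_pos: [431.2, -249.1, 192.2]
orientation: [-180.0, 0.0, 12.9]
ft_force: [0.4, -0.5, -1.8]
width: 23.7
t 12.15 pos [ 431.2 -249.1  192.2] yaw 12.93 | shift units [-3.232  2.25   1.688]  turn units -0.012
```

View pics/w12.png

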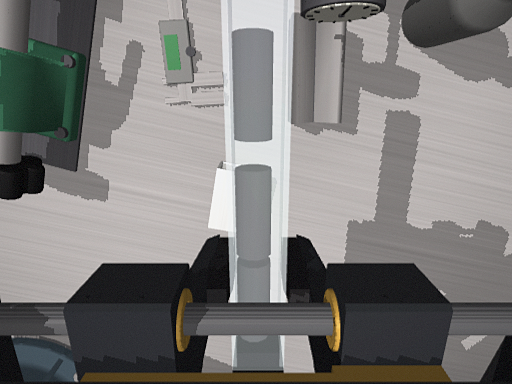

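```bash
python3 -c "
from h import *
import pickle
c=pickle.load(open('w12.pkl','rb'))
save('w12c.png',cv2.resize(c['im'][0:140,270:400],None,fx=6,fy=4.2,interpolation=cv2.INTER_CUBIC))"
```

```text
(no output)
```

View pics/w12c.png

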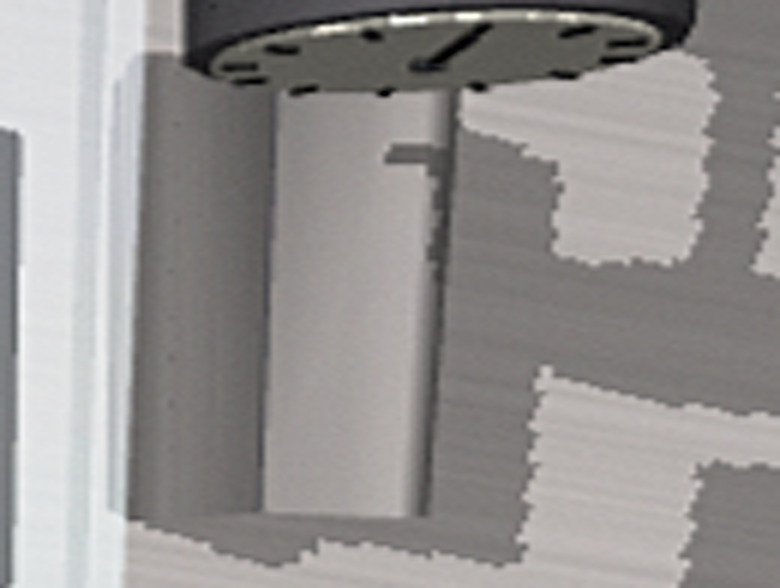

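```bash
python3 -c "
from h import *
import pickle
c=pickle.load(open('w12.pkl','rb'))
f=lambda x,y,z:onz(c,270+x/6,y/4.2,z).round(1)
a,b=f(264,511,25),f(274,95,25);print('seam',a,b,np.degrees(np.arctan2(*(b-a)[1::-1])))
r,l=f(428,515,45),f(124,515,45);print('near corners',r,l,(r+l)/2,np.linalg.norm(r-l))
r2=f(458,95,45);print('right edge dir',np.degrees(np.arctan2(*(r2-r)[1::-1])))
s=env.sense();print(s['tcp_pos'],s['orientation'])
T=pickle.load(open('w11.pkl','rb'))
"
```

```text
seam [ 493.5 -296.4   25. ] [ 585.  -271.9   25. ] 14.989862359681789
near corners [ 499.5 -319.7   45. ] [ 488.1 -270.    45. ] [ 493.8  -294.85   45.  ] 50.99068542390854
right edge dir 14.575445694820017
[ 431.00520792 -249.34933558  192.09786382] [-1.79980797e+02  3.42393418e-02  1.28887134e+01]
```

```bash
python3 -m creep '[[1,[-0.3,0.3,0],0],[1,[-0.8,0.9,0.2],0],[1,[-1.5,1.6,0.6],0],[1,[-2.1,2.1,1.1],0],[1,[-2.5,2.4,1.6],0],[1,[-2.57,2.46,2.1],0],[1,[-2.57,2.46,2.6],0],[1,[-2.57,2.46,2.8],0]]';python3 -m creep '[[1,[0,0,0.2],-0.1],[1,[0,0,0.4],-0.18],[1,[0,0,0.4],-0.18]]'; python3 -c "
from h import *
go(383.5,-323,4,14)"
```

```text
t: 13.0
tcp_pos: [382.0, -322.4, 120.5]
orientation: [-179.9, 0.0, 12.9]
ft_force: [0.1, 0.1, -2.0]
width: 23.3
t: 13.3
tcp_pos: [382.7, -323.0, 111.8]
orientation: [-180.0, 0.0, 14.0]
ft_force: [0.2, 1.2, -2.9]
width: 23.6
t 13.30 pos [ 382.7 -323.   111.8] yaw 14.04 | shift units [0.034 0.011 4.312]  turn units 0.007
```

```bash
python3 -m creep '[[1,[0.03,0.01,0.5],0],[1,[0.03,0.01,1.2],0],[1,[0.03,0.01,1.9],0],[1,[0.03,0.01,2.6],0],[1,[0.03,0.01,3.1],0],[1,[0.03,0.01,3.4],0],[1,[0.03,0.01,3.45],0],[1,[0.03,0.01,3.45],0]]'; python3 -c "
from h import *
go(383.5,-323,4,14)
c=cam('scene');save('s13.png',cv2.resize(c['im'][110:230,100:260],None,fx=5,fy=5,interpolation=cv2.INTER_CUBIC))
c=cam('top');save('t13.png',cv2.resize(c['im'][130:250,310:450],None,fx=5,fy=5,interpolation=cv2.INTER_CUBIC))
c=cam('wrist');save('w13.png',c['im'])"
```

```text
t: 14.1
tcp_pos: [383.5, -323.9, 26.2]
orientation: [180.0, -0.0, 14.0]
ft_force: [0.6, -0.2, -2.3]
width: 23.5
t 14.10 pos [ 383.5 -323.9   26.2] yaw 13.97 | shift units [ 0.008 -0.034  0.887]  turn units -0.005
```

View pics/s13.png

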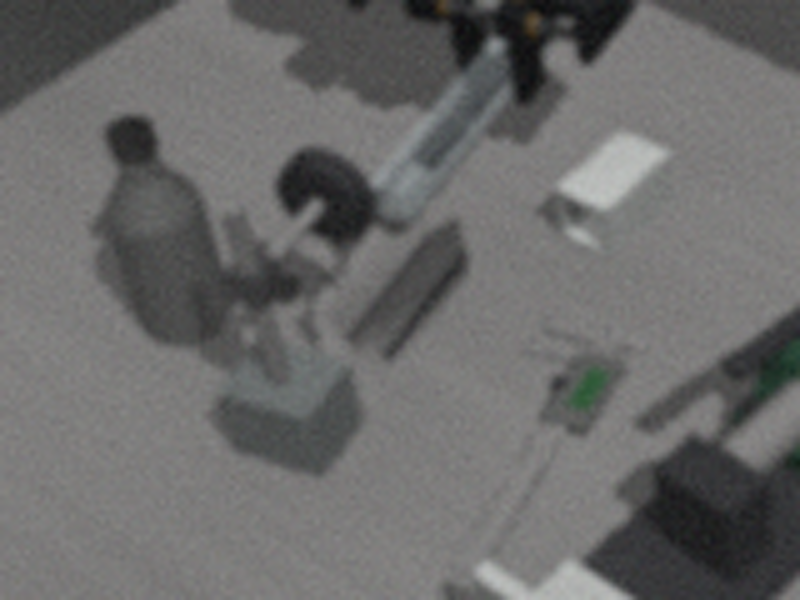

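View pics/t13.png

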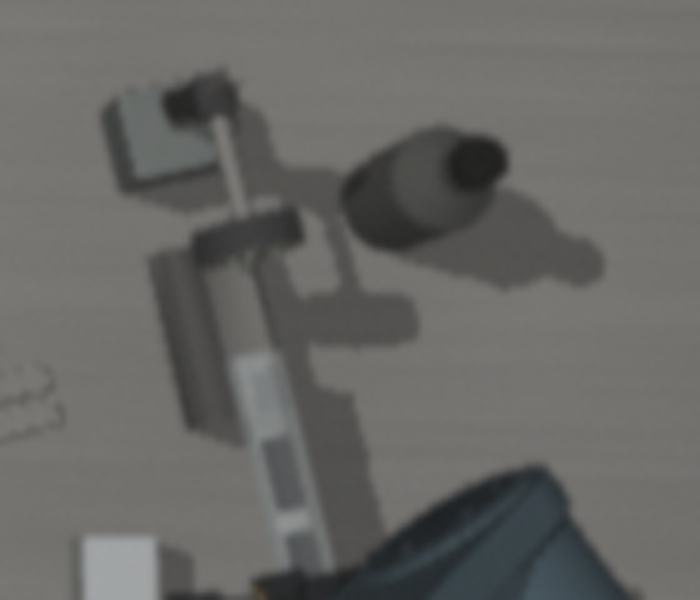

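View pics/w13.png

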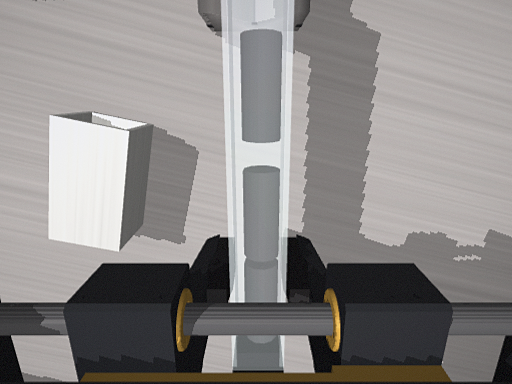

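```bash
python3 -c "
from h import *
T=cam('top');S=cam('scene')
print('top mouth',onz(T,310+256/5,130+353/5,88),'expect',proj(T,(522.7,-288.3,88)))
print('scene mouth top edge mid',onz(S,100+392/5,110+205/5,88))
import pickle
D=pickle.load(open('c0.pkl','rb'))
print('seam near/far proj in initial top crop', [(proj(D['top'],p)-[310,130])*6 for p in ((493.6,-295.6,25),(580,-274,25))])
"
```

```text
top mouth [ 522.95533826 -289.94459894   88.        ] expect [360.58185178 200.67821268]
scene mouth top edge mid [ 533.12188238 -271.75956387   88.        ]
seam near/far proj in initial top crop [array([283.20037804, 497.7654216 ]), array([237.6370874 , 312.09384084])]
```

```bash
python3 -m creep '[[1,[0,-0.03,0.3],0],[1,[0,-0.03,0.6],0],[1,[0,-0.03,0.8],0],[1,[0,-0.03,0.9],0],[1,[0,-0.03,0.95],0],[1,[0,-0.03,0.95],0]]'; python3 -c "
from h import *
s=env.sense();print(s['tcp_pos'],s['ft_force'],s['moment'])
c=cam('scene');save('s14.png',cv2.resize(c['im'][110:230,100:260],None,fx=5,fy=5,interpolation=cv2.INTER_CUBIC))
c=cam('wrist');save('w14.png',c['im'])"
```

```text
t: 14.95
tcp_pos: [383.0, -322.9, 2.0]
orientation: [-180.0, 0.0, 14.0]
ft_force: [-0.7, -0.2, -2.3]
width: 23.6
[ 383.04585661 -322.85752626    2.02410442] [-0.70484897 -0.20729751 -2.33003983] [-0.06755227  0.08195171 -0.01713955]
```

View pics/s14.png

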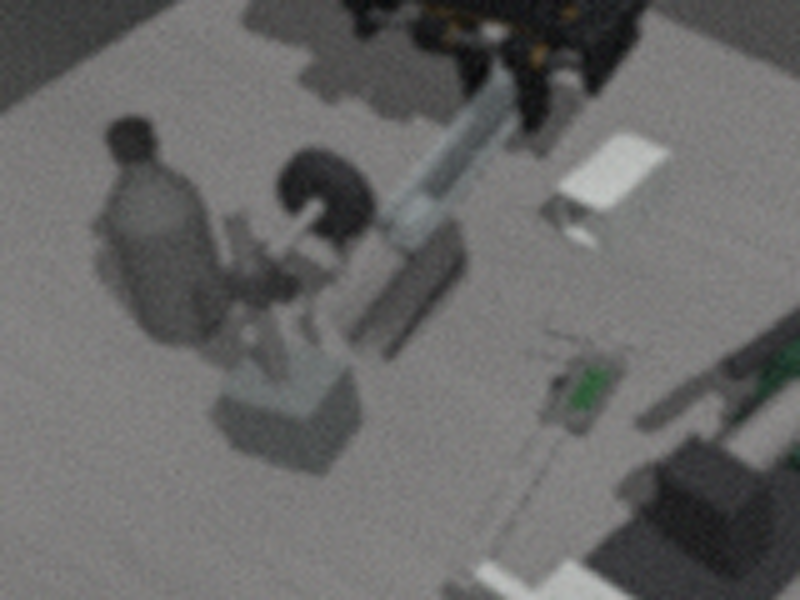

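View pics/w14.png

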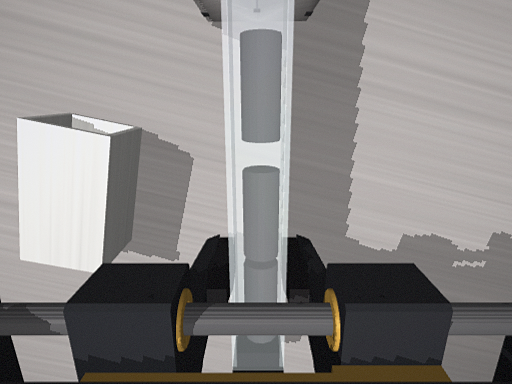

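```bash
python3 -m creep '[[1,[0,0,0],0],[1,[0,0,0],0],[1,[0,0,-0.1],0],[1,[0,0,-0.2],0],[1,[0,0,-0.3],0],[1,[0,0,-0.4],0],[1,[0,0,-0.4],0]]' 5; python3 -c "
from h import *
s=env.sense();print(s['tcp_pos'],s['ft_force'],s['moment'])
c=cam('scene');save('s15.png',cv2.resize(c['im'][110:230,100:260],None,fx=5,fy=5,interpolation=cv2.INTER_CUBIC))
c=cam('wrist');save('w15.png',c['im'])"
```

```text
t: 15.75
tcp_pos: [383.3, -323.2, 12.8]
orientation: [180.0, -0.0, 14.0]
ft_force: [-0.1, 0.3, -1.2]
width: 23.8
[ 383.31007982 -323.18863531   12.7600368 ] [-0.08679503  0.27443911 -1.24307104] [0.07239955 0.0403199  0.02624069]
```

View pics/s15.png

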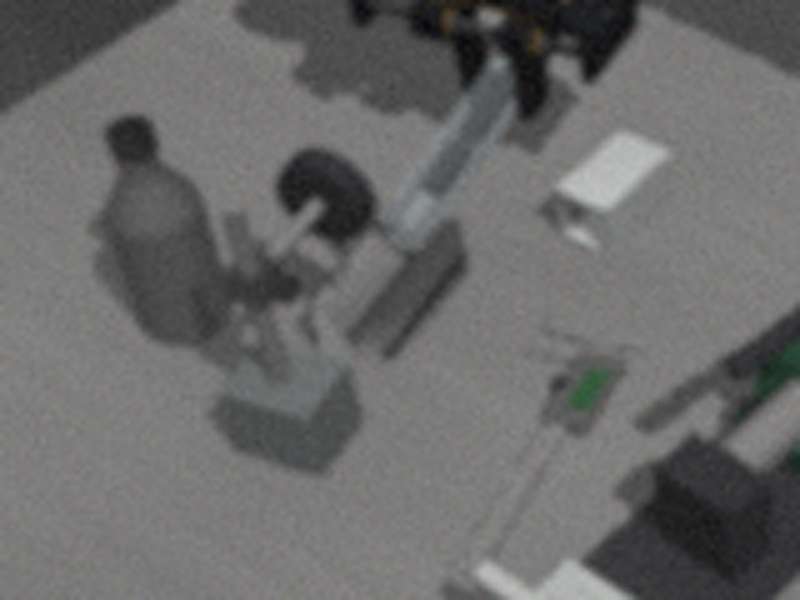

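View pics/w15.png

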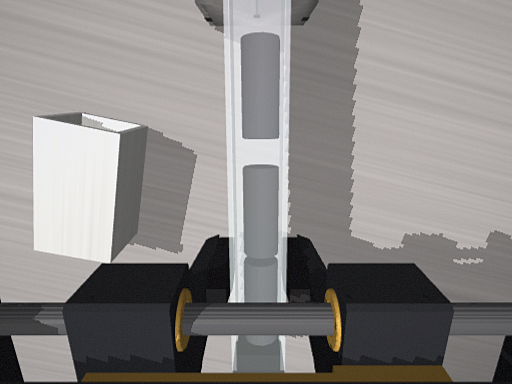

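```bash
cat > look.py <<'E'
from h import *
import sys
s=env.sense();z=s['tcp_pos'][2]
from scipy.optimize import brentq
try: th=np.degrees(brentq(lambda q:143.5*np.sin(q)+12*np.cos(q)-(z+12.5),-.2,1))
except Exception: th=np.nan
c=cam('wrist');g=cv2.cvtColor(c['im'],cv2.COLOR_RGB2GRAY)
pr=g[0:262,250:271].mean(1); b=cv2.GaussianBlur(pr.reshape(-1,1),(1,5),0).ravel()
d=np.gradient(b); pk=[(i,round(d[i],1)) for i in range(1,len(d)-1) if abs(d[i])>4 and abs(d[i])>=abs(d[i-1]) and abs(d[i])>abs(d[i+1])]
print("t %.2f tcp %s F %s w %.1f theta %.1f"%(s['t'],s['tcp_pos'].round(1),s['ft_force'].round(1),s['width'],th)); print("edges",pk)
if len(sys.argv)>1: save(sys.argv[1]+".png",c['im'])
E
python3 look.py; python3 -m creep '[[1,[0.02,0,-0.1],0],[1,[0.06,0,-0.2],0],[1,[0.1,0,-0.3],0],[1,[0.14,0,-0.4],0],[1,[0.18,0,-0.5],0],[1,[0.22,0,-0.6],0],[1,[0.26,0,-0.7],0],[1,[0.26,0,-0.7],0]]'; python3 look.py w16
```

```text
t 15.85 tcp [ 383.2 -323.    12.4] F [-0.   0.6 -2.1] w 23.7 theta 5.2
edges [(32, np.float64(-22.7)), (139, np.float64(31.8)), (164, np.float64(-35.7)), (168, np.float64(5.1)), (258, np.float64(-4.8))]
t: 16.7
tcp_pos: [389.7, -321.5, 30.2]
orientation: [180.0, -0.0, 14.0]
ft_force: [-0.0, -0.0, -1.5]
width: 23.8
t 16.70 tcp [ 389.7 -321.5   30.2] F [-0.  -0.  -1.5] w 23.8 theta 12.5
edges [(40, np.float64(-17.7)), (135, np.float64(-4.7)), (139, np.float64(35.5)), (164, np.float64(-31.6)), (255, np.float64(-6.3))]
```

View pics/w16.png

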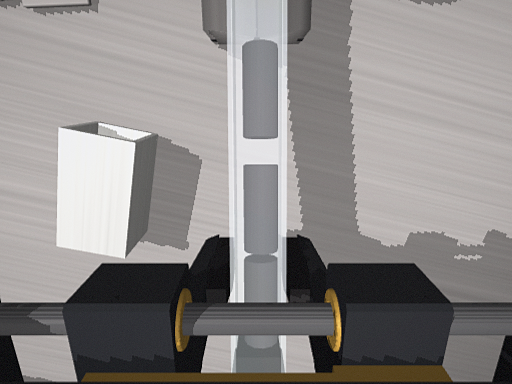

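```bash
python3 -m creep '[[1,[0.04,0,-0.06],0],[1,[0.06,0,-0.12],0],[1,[0.08,0,-0.16],0],[1,[0.08,0,-0.16],0]]' | head -1; python3 look.py;python3 -m creep '[[1,[0.03,0,-0.05],0],[1,[0.03,0,-0.05],0],[1,[0.03,0,-0.05],0]]'| head -1; python3 look.py
```

```text
t: 17.15
t 17.15 tcp [ 391.4 -320.9   33.9] F [-0.7  0.4 -2.4] w 24.0 theta 14.0
edges [(41, np.float64(-17.7)), (135, np.float64(-4.7)), (139, np.float64(34.1)), (163, np.float64(-28.1)), (252, np.float64(5.5)), (255, np.float64(-10.5))]
t: 17.5
t 17.50 tcp [ 392.1 -320.7   35.1] F [-0.4  0.7 -2.1] w 23.9 theta 14.5
edges [(42, np.float64(-19.0)), (136, np.float64(-4.6)), (139, np.float64(33.2)), (163, np.float64(-29.5)), (252, np.float64(7.3)), (255, np.float64(-12.3))]
```

```bash
for k in 1; do python3 -m creep '[[1,[0.03,0,-0.05],0],[1,[0.03,0,-0.05],0],[1,[0.03,0,-0.05],0]]'| head -1; python3 look.py; done; python3 -m creep '[[1,[0.03,0,-0.05],0],[1,[0.03,0,-0.05],0],[1,[0.03,0,-0.05],0]]'| head -1; python3 look.py
```

```text
t: 17.85
t 17.85 tcp [ 392.9 -320.5   36.3] F [-0.4  1.2 -2. ] w 23.8 theta 15.0
edges [(43, np.float64(-18.3)), (136, np.float64(-4.9)), (140, np.float64(33.1)), (163, np.float64(-30.5)), (252, np.float64(10.7)), (255, np.float64(-15.5))]
t: 18.2
t 18.20 tcp [ 393.6 -320.4   37.6] F [ 0.8 -0.1 -2.1] w 23.8 theta 15.6
edges [(43, np.float64(-18.0)), (136, np.float64(-4.8)), (140, np.float64(34.6)), (163, np.float64(-31.1)), (252, np.float64(14.3)), (254, np.float64(-19.2))]
```

```bash
python3 -m creep '[[1,[0.03,0,-0.05],0],[1,[0.03,0,-0.05],0],[1,[0.03,0,-0.05],0]]'| head -1; python3 look.py
```

```text
t: 18.55
t 18.55 tcp [ 394.3 -320.1   38.8] F [-0.1  0.4 -2.4] w 23.9 theta 16.1
edges [(44, np.float64(-18.9)), (136, np.float64(-4.5)), (140, np.float64(34.9)), (163, np.float64(-29.6)), (251, np.float64(16.4)), (254, np.float64(-22.8))]
```

```bash
python3 -m creep '[[1,[0.03,0,-0.05],0],[1,[0.03,0,-0.05],0],[1,[0.03,0,-0.05],0]]'| head -1; python3 look.py
```

```text
t: 18.9
t 18.90 tcp [ 395.  -320.    40.1] F [-0.2  1.5 -2.1] w 23.3 theta 16.6
edges [(45, np.float64(-18.6)), (136, np.float64(-4.5)), (140, np.float64(34.2)), (163, np.float64(-28.3)), (251, np.float64(20.9)), (254, np.float64(-26.7))]
```

```bash
python3 -m creep '[[1,[0.03,0,-0.05],0],[1,[0.03,0,-0.05],0],[1,[0.03,0,-0.05],0]]'| head -1; python3 look.py; python3 -m creep '[[1,[0.03,0,-0.05],0],[1,[0.03,0,-0.05],0],[1,[0.03,0,-0.05],0]]'| head -1; python3 look.py
```

```text
t: 19.25
t 19.25 tcp [ 395.8 -319.8   41.3] F [ 0.3 -0.3 -2.4] w 24.1 theta 17.2
edges [(46, np.float64(-17.8)), (136, np.float64(-4.2)), (140, np.float64(32.9)), (162, np.float64(-27.5)), (251, np.float64(24.8)), (254, np.float64(-30.3))]
t: 19.6
t 19.60 tcp [ 396.5 -319.6   42.6] F [-0.4  0.3 -2.4] w 23.8 theta 17.7
edges [(46, np.float64(-18.5)), (136, np.float64(-4.1)), (141, np.float64(33.8)), (162, np.float64(-28.1)), (251, np.float64(27.6)), (254, np.float64(-32.9))]
```

```bash
python3 -m creep '[[1,[0.03,0,-0.05],0],[1,[0.03,0,-0.05],0],[1,[0.03,0,-0.05],0]]'| head -1; python3 look.py; python3 -m creep '[[1,[0.03,0,-0.05],0],[1,[0.03,0,-0.05],0],[1,[0.03,0,-0.05],0]]'| head -1; python3 look.py
```

```text
t: 19.95
t 19.95 tcp [ 397.3 -319.5   43.8] F [-0.3  0.2 -1.8] w 24.2 theta 18.3
edges [(47, np.float64(-18.9)), (141, np.float64(34.5)), (162, np.float64(-29.2)), (251, np.float64(28.7)), (254, np.float64(-34.0)), (259, np.float64(4.4))]
t: 20.3
t 20.30 tcp [ 397.9 -319.2   45.1] F [ 0.4  0.1 -2.1] w 23.8 theta 18.8
edges [(48, np.float64(-18.6)), (141, np.float64(34.0)), (162, np.float64(-29.5)), (251, np.float64(29.6)), (254, np.float64(-35.3)), (259, np.float64(5.0))]
```

```bash
python3 -m creep '[[1,[0.03,0,-0.05],0],[1,[0.03,0,-0.05],0],[1,[0.03,0,-0.05],0]]'| head -1; python3 look.py; python3 -m creep '[[1,[0.03,0,-0.05],0],[1,[0.03,0,-0.05],0],[1,[0.03,0,-0.05],0]]'| head -1; python3 look.py w17
```

```text
t: 20.65
t 20.65 tcp [ 398.7 -319.    46.3] F [ 1.1  1.5 -2.5] w 24.0 theta 19.3
edges [(49, np.float64(-17.9)), (141, np.float64(33.1)), (162, np.float64(-30.8)), (251, np.float64(29.2)), (254, np.float64(-36.2)), (259, np.float64(5.5))]
t: 21.0
t 21.00 tcp [ 399.4 -318.9   47.6] F [-0.2  0.5 -1.7] w 24.0 theta 19.9
edges [(49, np.float64(-18.5)), (142, np.float64(32.9)), (162, np.float64(-30.4)), (250, np.float64(29.9)), (254, np.float64(-35.2)), (259, np.float64(5.8))]
```

View pics/w17.png

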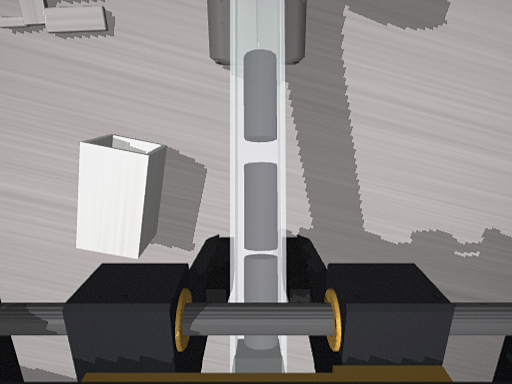

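```bash
python3 -m creep '[[1,[0.03,0,-0.05],0],[1,[0.03,0,-0.05],0],[1,[0.03,0,-0.05],0]]'| head -1; python3 look.py; python3 -m creep '[[1,[0.03,0,-0.05],0],[1,[0.03,0,-0.05],0],[1,[0.03,0,-0.05],0]]'| head -1; python3 look.py
```

```text
t: 21.35
t 21.35 tcp [ 400.1 -318.7   48.8] F [-0.3 -0.3 -2.4] w 23.7 theta 20.4
edges [(50, np.float64(-18.6)), (142, np.float64(33.1)), (161, np.float64(-28.2)), (250, np.float64(30.5)), (253, np.float64(-36.9)), (258, np.float64(5.8))]
t: 21.7
t 21.70 tcp [ 400.9 -318.5   50. ] F [-0.8  0.5 -1.9] w 23.8 theta 21.0
edges [(49, np.float64(-18.5)), (141, np.float64(32.8)), (159, np.float64(-29.8)), (247, np.float64(30.5)), (251, np.float64(-32.9)), (255, np.float64(5.7))]
```

```bash
python3 -m creep '[[1,[0,0,0],0],[1,[0,0,0],0]]'| head -1; python3 look.py
```

```text
t: 21.95
t 21.95 tcp [ 400.8 -318.5   50. ] F [ 0.  -0.1 -2.9] w 24.1 theta 20.9
edges [(49, np.float64(-18.6)), (141, np.float64(32.8)), (159, np.float64(-30.1)), (247, np.float64(30.6)), (250, np.float64(-34.0)), (254, np.float64(5.7))]
```

```bash
python3 -m creep '[[1,[0.02,0,-0.025],0],[1,[0.02,0,-0.025],0],[1,[0.02,0,-0.025],0]]'| head -1; python3 look.py
```

```text
t: 22.3
t 22.30 tcp [ 401.3 -318.4   50.7] F [-1.1  0.4 -2.8] w 24.2 theta 21.2
edges [(48, np.float64(-18.1)), (139, np.float64(33.5)), (157, np.float64(-29.0)), (244, np.float64(28.8)), (248, np.float64(-35.6)), (252, np.float64(5.5))]
```

```bash
python3 -m creep '[[1,[0,0,0],0],[1,[0,0,0],0]]'| head -1; python3 look.py
```

```text
t: 22.55
t 22.55 tcp [ 401.3 -318.4   50.6] F [ 0.4  1.2 -2.1] w 23.7 theta 21.2
edges [(45, np.float64(-17.0)), (137, np.float64(32.6)), (154, np.float64(-29.3)), (241, np.float64(29.0)), (245, np.float64(-33.3)), (248, np.float64(6.0))]
```

```bash
python3 -m creep '[[1,[0,0,0],0],[1,[0,0,0],0],[1,[0,0,0],0]]'| head -1; python3 look.py
```

```text
t: 22.9
t 22.90 tcp [ 401.3 -318.4   50.7] F [-1.1 -0.4 -2.4] w 23.9 theta 21.2
edges [(43, np.float64(-18.2)), (135, np.float64(31.4)), (151, np.float64(-28.3)), (238, np.float64(29.7)), (241, np.float64(-35.4)), (244, np.float64(5.4))]
```

```bash
python3 -m creep '[[1,[0,0,0],0],[1,[0,0,0],0],[1,[0,0,0],0]]'| head -1; python3 look.py w18
```

```text
t: 23.25
t 23.25 tcp [ 401.3 -318.4   50.7] F [-0.5  0.1 -1.8] w 24.0 theta 21.2
edges [(42, np.float64(-17.6)), (133, np.float64(32.7)), (148, np.float64(-27.5)), (236, np.float64(24.5)), (239, np.float64(-28.4)), (242, np.float64(5.1))]
```

```bash
python3 -m creep '[[1,[0.01,0,-0.02],0],[1,[0.01,0,-0.02],0],[1,[0.01,0,-0.02],0]]'| head -1; python3 look.py
```

```text
t: 23.6
t 23.60 tcp [ 401.6 -318.4   51.2] F [-0.8  0.9 -2.3] w 24.3 theta 21.5
edges [(42, np.float64(-17.8)), (133, np.float64(32.7)), (148, np.float64(-29.9)), (235, np.float64(27.5)), (238, np.float64(-33.0)), (241, np.float64(5.4))]
```

```bash
python3 -m creep '[[1,[0,0,0],0],[1,[0,0,0],0],[1,[0,0,0],0]]'| head -1; python3 look.py w18
```

```text
t: 23.95
t 23.95 tcp [ 401.5 -318.4   51.1] F [-0.4  0.6 -2.6] w 24.1 theta 21.4
edges [(42, np.float64(-17.6)), (133, np.float64(32.4)), (148, np.float64(-29.9)), (235, np.float64(27.5)), (238, np.float64(-33.1)), (241, np.float64(5.4))]
```

```bash
python3 -m creep '[[1,[0.02,0,-0.04],0],[1,[0.02,0,-0.04],0],[1,[0.02,0,-0.04],0]]'| head -1; python3 look.py
```

```text
t: 24.3
t 24.30 tcp [ 402.1 -318.3   52.2] F [-1.4  0.7 -2.5] w 24.2 theta 21.9
edges [(36, np.float64(-17.4)), (127, np.float64(32.5)), (141, np.float64(-28.8)), (227, np.float64(28.2)), (231, np.float64(-29.0))]
```

```bash
python3 -m creep '[[1,[0,0,0],0],[1,[0,0,0],0]]'| head -1; python3 look.py w18
```

```text
t: 24.55
t 24.55 tcp [ 402.1 -318.3   52.2] F [-0.6  1.2 -1.4] w 23.9 theta 21.9
edges [(14, np.float64(-16.7)), (106, np.float64(31.7)), (117, np.float64(-28.5)), (204, np.float64(26.0)), (207, np.float64(-23.3))]
```

```bash
cat > pos.py <<'E'
from h import *
# tube-frame: project rays from wrist onto pin-axis plane in tilted tube; s = distance behind mouth
def sdist(c,v,th,off,u=260,s0=None,gd=143.5):
    s=env.sense(); p=s['tcp_pos']; yaw=np.radians(s['orientation'][2]); g=p+[0,0,49.5]
    h=np.array([np.cos(yaw),np.sin(yaw),0]); t=np.radians(th)
    ax=h*np.cos(t)-np.array([0,0,1])*np.sin(t); up=h*np.sin(t)+np.array([0,0,1])*np.cos(t)
    o,d=ray(c,u,v); k=((g+up*off-o)@up)/(d@up); q=o+d*k
    return gd-(q-g)@ax
E
python3 - <<'E'
import pickle
from pos import *
c=pickle.load(open("w1.pkl","rb"))
a=np.array([np.cos(np.radians(12)),-np.sin(np.radians(12))])
for v,z in [(28,64),(75,55),(115,55),(125,55)]: print(v,585-onz(c,250,v,z)[:2]@a)
# current: use saved w18 image pose = current pose
s=env.sense(); 
c=pickle.load(open("w1.pkl","rb"))
E
python3 - <<'E'
from pos import *
# use pure geometry: camera pose relative to tool constant; get one frame (0.05 s)
c=cam('wrist'); g=cv2.cvtColor(c['im'],cv2.COLOR_RGB2GRAY); b=g[0:262,250:271].mean(1); d=np.gradient(b)
e=[i for i in range(1,200) if d[i]>10 and d[i]==d[max(0,i-3):i+4].max()]
print(e,[round(sdist(c,i,21.9,6),1) for i in e], "at 14/106/117:",[round(sdist(c,i,21.9,6),1) for i in (14,106,117)])
E
```

```text
28 -0.07263626008762003
75 42.58708906820982
115 83.31016735717492
125 93.96555551932408
[100, 197] [np.float64(64.6), np.float64(109.4)] at 14/106/117: [np.float64(23.1), np.float64(67.5), np.float64(72.6)]
```

```bash
python3 -m creep '[[1,[-0.06,0,0.12],0],[1,[-0.06,0,0.12],0]]'| head -1; python3 look.py
```

```text
t: 24.85
t 24.85 tcp [ 400.5 -318.5   48.8] F [-0.4  0.3 -0.5] w 24.1 theta 20.4
edges [(63, np.float64(24.3)), (69, np.float64(-20.7)), (245, np.float64(28.6))]
```

```bash
python3 -m creep '[[1,[-0.15,0,0.4],0]]'| head -1; python3 look.py w19
```

```text
t: 25.0
t 25.00 tcp [ 397.9 -320.5   40. ] F [ 0.5 -0.3 -0.6] w 24.2 theta 16.6
edges [(41, np.float64(19.4)), (44, np.float64(-15.5)), (224, np.float64(29.8))]
```

View pics/w19.png

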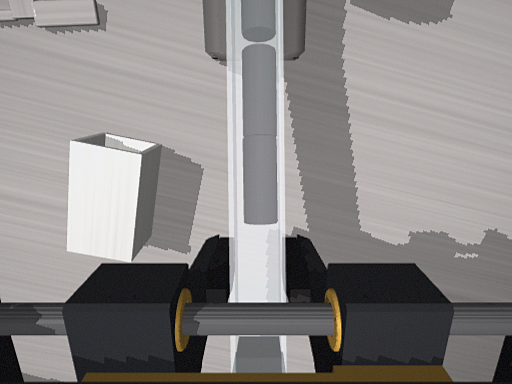

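```bash
python3 -m creep '[[1,[0,0,0.1],0]]'| head -1; python3 look.py
python3 - <<'E'
from pos import *
c=cam('wrist'); save('w20.png',c['im'])
for v in (41,): print([round(sdist(c,v,th,6),1) for th in (14,16,17)], "lip px:",[v for v in range(-60,30,2) if abs(sdist(c,v,16,12))<1.2])
S=cam('scene');save('s20.png',cv2.resize(S['im'][110:230,130:230],None,fx=6,fy=5,interpolation=cv2.INTER_CUBIC))
T=cam('top');save('t20.png',cv2.resize(T['im'][160:240,330:410],None,fx=8,fy=7,interpolation=cv2.INTER_CUBIC))
E
```

```text
t: 25.15
t 25.15 tcp [ 396.2 -319.2   35.9] F [-1.2  0.5 -0.5] w 24.0 theta 14.9
edges [(36, np.float64(18.8)), (39, np.float64(-13.4)), (223, np.float64(29.7))]
[np.float64(42.8), np.float64(41.5), np.float64(40.8)] lip px: []
```

View pics/s20.png

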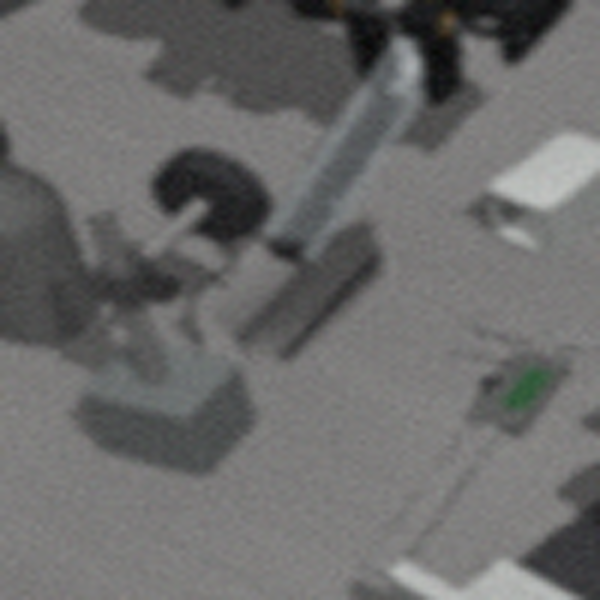

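View pics/t20.png

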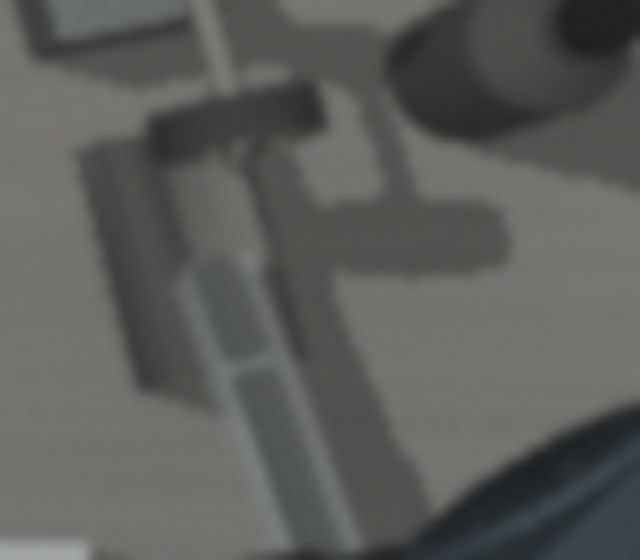

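View pics/w20.png

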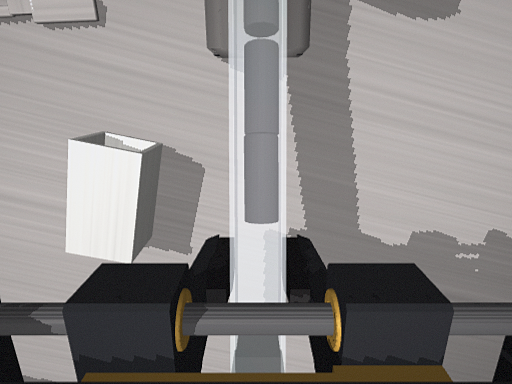

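```bash
python3 -m creep '[[1,[0.06,0,-0.15],0],[1,[0.12,0,-0.3],0],[1,[0.17,0,-0.44],0],[1,[0.19,0,-0.5],0],[1,[0.19,0,-0.52],0]]'| head -1; python3 look.py
```

```text
t: 25.85
t 25.85 tcp [ 402.  -318.5   50.1] F [-1.   0.9 -1.5] w 24.1 theta 21.0
edges [(47, np.float64(5.9)), (220, np.float64(29.1))]
```

```bash
cat >> look.py <<'E'
from pos import sdist
print("s:",[(e[0],round(float(sdist(c,e[0],th,6)),1)) for e in pk])
E
python3 -m creep '[[1,[0.01,0,-0.02],0],[1,[0.01,0,-0.02],0]]'| head -1; python3 look.py w21
```

```text
t: 26.1
t 26.10 tcp [ 401.9 -318.3   50.1] F [ 0.7 -0.5 -1.9] w 24.0 theta 21.0
edges [(47, np.float64(6.5)), (220, np.float64(29.3))]
s: [(47, 40.0), (220, 119.6)]
```

View pics/w21.png

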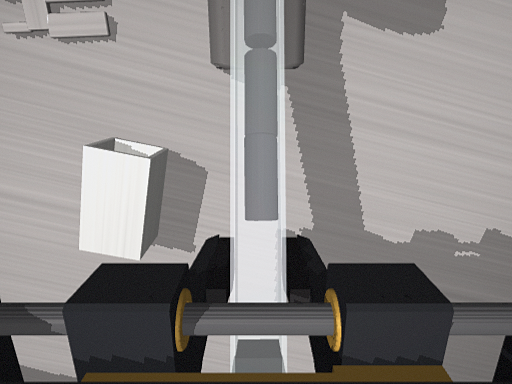

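```bash
python3 -m creep '[[1,[0.01,0,-0.03],0],[1,[0.01,0,-0.03],0]]'| head -1; python3 look.py
```

```text
t: 26.35
t 26.35 tcp [ 402.1 -318.2   50.9] F [ 0.2  0.8 -2.7] w 24.2 theta 21.3
edges [(48, np.float64(5.7)), (220, np.float64(29.7))]
s: [(48, 40.2), (220, 119.7)]
```

```bash
python3 -m creep '[[1,[0.01,0,-0.02],0],[1,[0.01,0,-0.02],0]]'| head -1; python3 look.py
```

```text
t: 26.6
t 26.60 tcp [ 402.3 -318.1   51.4] F [ 0.8  0.4 -1.7] w 24.3 theta 21.6
edges [(48, np.float64(5.4)), (220, np.float64(30.4))]
s: [(48, 40.0), (220, 119.7)]
```

```bash
python3 -m creep '[[1,[0.01,0,-0.03],0],[1,[0.01,0,-0.03],0]]'| head -1; python3 look.py
```

```text
t: 26.85
t 26.85 tcp [ 402.6 -318.1   52.2] F [ 1.   0.4 -2.4] w 23.9 theta 21.9
edges [(49, np.float64(5.2)), (220, np.float64(31.0))]
s: [(49, 40.2), (220, 119.7)]
```

```bash
python3 -m creep '[[1,[0.01,0,-0.03],0],[1,[0.01,0,-0.03],0]]'| head -1; python3 look.py
```

```text
t: 27.1
t 27.10 tcp [ 402.8 -318.1   53. ] F [-0.  -0.1 -1.3] w 24.2 theta 22.3
edges [(219, np.float64(28.7))]
s: [(219, 119.3)]
```

```bash
python3 -m creep '[[1,[0,0,0],0]]'| head -1; python3 look.py
```

```text
t: 27.25
t 27.25 tcp [ 402.8 -318.    52.9] F [ 0.5  0.4 -1.1] w 23.9 theta 22.2
edges [(211, np.float64(29.2))]
s: [(211, 115.7)]
```

```bash
python3 -m creep '[[1,[-0.15,0,0.45],0]]'| head -1; python3 look.py w22
```

```text
t: 27.4
t 27.40 tcp [ 400.  -320.1   42.7] F [-1.   0.2 -1. ] w 23.9 theta 17.8
edges [(196, np.float64(30.5))]
s: [(196, 108.2)]
```

```bash
python3 -m creep '[[1,[-0.05,0,0.15],0]]'| head -1; python3 look.py w23
```

```text
t: 27.55
t 27.55 tcp [ 397.4 -319.1   37.2] F [-0.2 -0.2 -0.4] w 24.2 theta 15.4
edges [(195, np.float64(28.4))]
s: [(195, 107.8)]
```

View pics/w23.png

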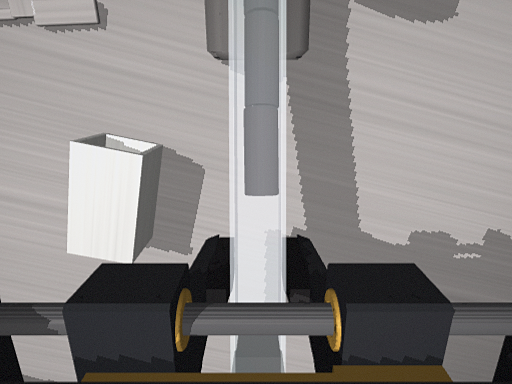

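```bash
python3 -m creep '[[1,[0,0,0],0],[1,[0,0,0],0],[1,[0,0,0],0],[1,[0,0,0],0],[1,[0,0,0],0],[1,[0,0,0],0],[1,[0,0,0],0],[1,[0,0,0],0]]'| head -1; python3 look.py
python3 - <<'E'
from pos import *
S=cam('scene');save('s24.png',cv2.resize(S['im'][110:190,150:230],None,fx=9,fy=7,interpolation=cv2.INTER_CUBIC))
T=cam('top');save('t24.png',cv2.resize(T['im'][160:240,330:410],None,fx=8,fy=7,interpolation=cv2.INTER_CUBIC))
E
```

```text
t: 28.4
t 28.40 tcp [ 397.9 -319.3   37.9] F [-1.4  0.2 -1. ] w 23.8 theta 15.7
edges [(195, np.float64(29.3))]
s: [(195, 108.0)]
```

View pics/s24.png

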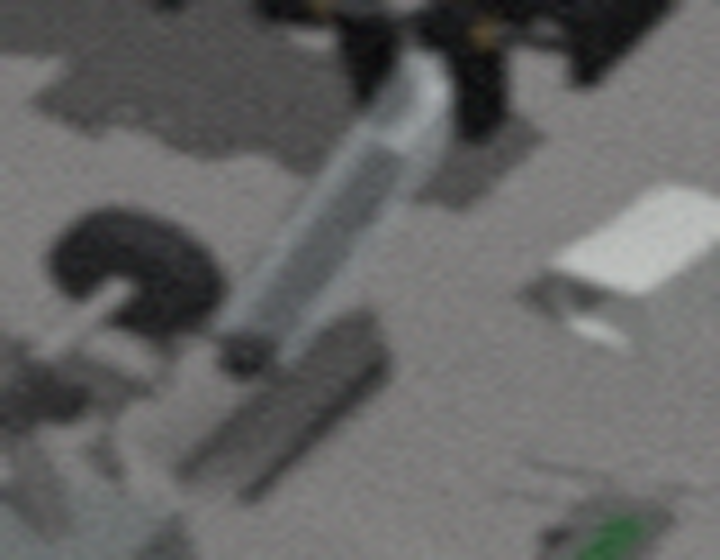

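View pics/t24.png

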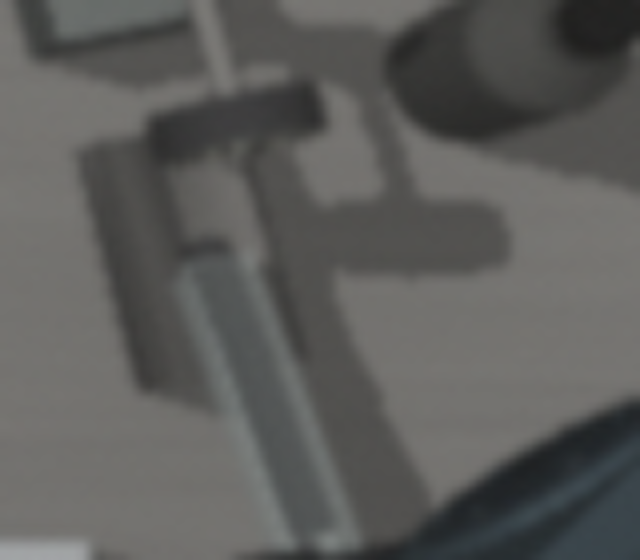

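```bash
python3 -m creep '[[1,[0.06,0,-0.15],0],[1,[0.12,0,-0.3],0],[1,[0.17,0,-0.42],0],[1,[0.19,0,-0.5],0],[1,[0.19,0,-0.52],0]]'| head -1; python3 look.py; python3 -m creep '[[1,[0.01,0,-0.03],0],[1,[0.01,0,-0.03],0]]'| head -1; python3 look.py
```

```text
t: 29.05
t 29.05 tcp [ 403.  -318.2   51.3] F [ 0.3  1.  -1.9] w 24.1 theta 21.5
edges [(194, np.float64(32.1))]
s: [(194, 108.0)]
t: 29.3
t 29.30 tcp [ 402.9 -318.    51.7] F [ 1.1  0.6 -1.9] w 24.3 theta 21.7
edges [(192, np.float64(34.7))]
s: [(192, 107.1)]
```

```bash
python3 -m creep '[[1,[0,0,0],0]]'| head -1; python3 look.py
```

```text
t: 29.45
t 29.45 tcp [ 402.8 -318.    51.6] F [ 1.9 -0.2 -1.6] w 24.1 theta 21.6
edges [(188, np.float64(34.1))]
s: [(188, 105.3)]
```

```bash
python3 -m creep '[[1,[0,0,0],0]]'| head -1; python3 look.py
```

```text
t: 29.6
t 29.60 tcp [ 402.7 -318.    51.6] F [ 0.1  0.  -1.1] w 24.0 theta 21.6
edges [(182, np.float64(32.3))]
s: [(182, 102.6)]
```

```bash
python3 -m creep '[[1,[-0.03,0,0.1],0]]'| head -1; python3 look.py
```

```text
t: 29.75
t 29.75 tcp [ 402.1 -318.5   49.4] F [-0.7 -0.4 -0.4] w 23.8 theta 20.7
edges [(171, np.float64(-4.1)), (175, np.float64(34.6))]
s: [(171, 97.5), (175, 99.3)]
```

```bash
python3 -m creep '[[1,[-0.06,0,0.2],0]]'| head -1; python3 look.py
python3 - <<'E'
from pos import *
T=cam('top');save('t25.png',cv2.resize(T['im'][160:240,330:410],None,fx=8,fy=7,interpolation=cv2.INTER_CUBIC))
E
```

```text
t: 29.9
t 29.90 tcp [ 400.6 -319.    44.4] F [-1.1  1.  -0.1] w 24.0 theta 18.5
edges [(172, np.float64(33.9))]
s: [(172, 97.8)]
```

View pics/t25.png

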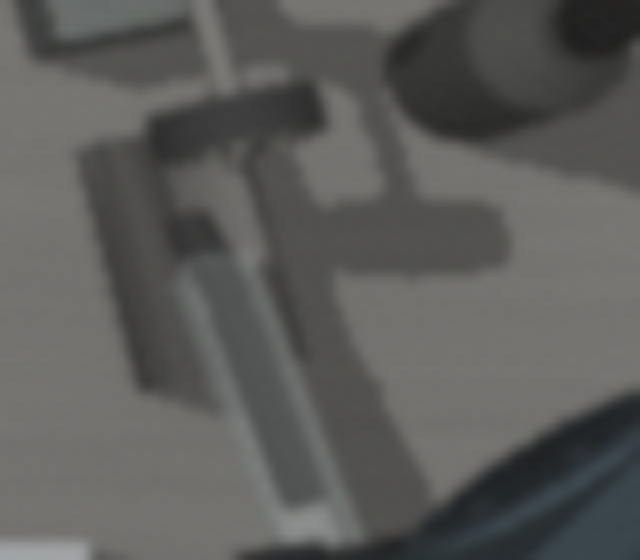

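```bash
python3 -m creep '[[1,[0.03,0,-0.1],0],[1,[0.06,0,-0.2],0],[1,[0.09,0,-0.28],0]]'| head -1; python3 look.py
```

```text
t: 30.3
t 30.30 tcp [ 403.1 -318.1   51.5] F [ 0.1  0.2 -1.6] w 23.9 theta 21.6
edges [(172, np.float64(32.3))]
s: [(172, 98.2)]
```

```bash
python3 -m creep '[[1,[0.01,0,-0.03],0],[1,[0.01,0,-0.03],0]]'| head -1; python3 look.py
```

```text
t: 30.55
t 30.55 tcp [ 403.2 -318.    52.1] F [ 0.4  0.1 -2.6] w 24.0 theta 21.9
edges [(169, np.float64(33.9))]
s: [(169, 96.7)]
```

```bash
python3 -m creep '[[1,[0,0,0],0]]'| head -1; python3 look.py w26
```

```text
t: 30.7
t 30.70 tcp [ 403.1 -318.    51.9] F [ 0.6 -0.2 -0.9] w 24.2 theta 21.8
edges [(165, np.float64(-4.1)), (169, np.float64(33.9))]
s: [(165, 94.9), (169, 96.7)]
```

View pics/w26.png

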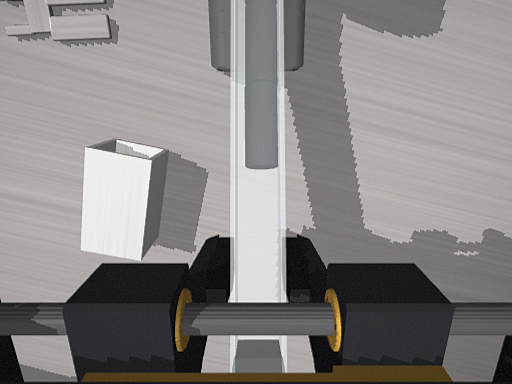

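```bash
python3 -m creep '[[1,[0.02,0,-0.04],0],[1,[0.02,0,-0.04],0]]'| head -1; python3 look.py
```

```text
t: 30.95
t 30.95 tcp [ 403.5 -317.9   53. ] F [-0.2  0.2 -2.2] w 24.1 theta 22.3
edges [(169, np.float64(33.6))]
s: [(169, 96.7)]
```

Run:
```python
from pos import *
S=cam('scene');save('s27.png',cv2.resize(S['im'][120:180,155:215],None,fx=10,fy=10,interpolation=cv2.INTER_CUBIC))
T=cam('top');save('t27.png',cv2.resize(T['im'][165:225,335:395],None,fx=10,fy=10,interpolation=cv2.INTER_CUBIC))
```

```text
(no output)
```

View pics/s27.png

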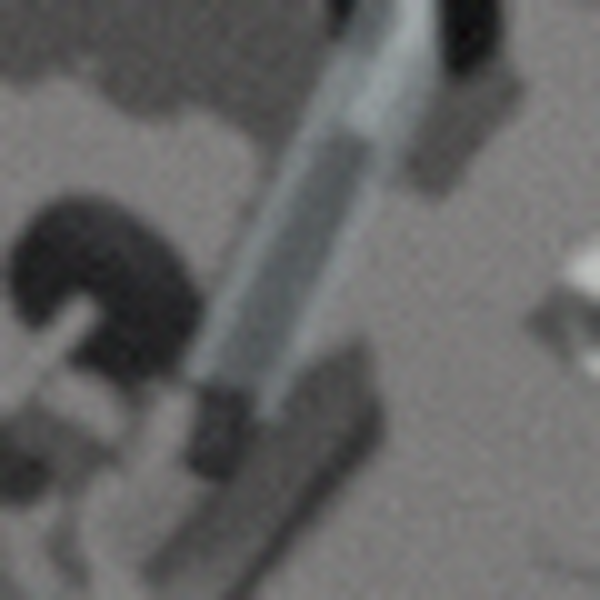

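View pics/t27.png

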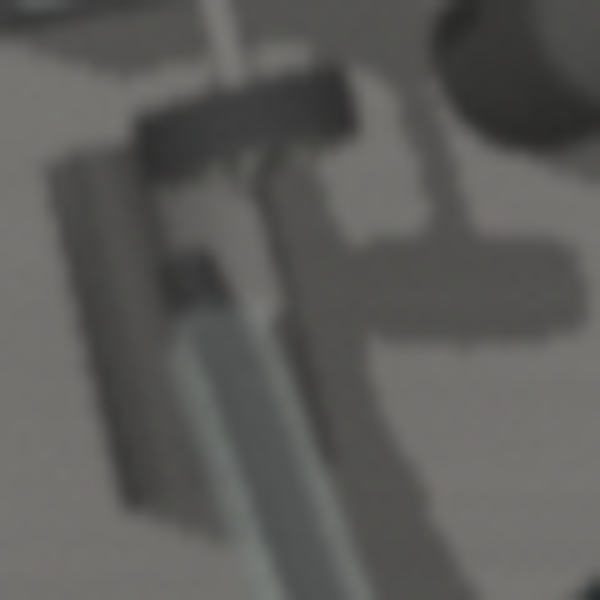

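```bash
python3 -m creep '[[1,[-0.06,0,0],0],[1,[-0.12,0,0],0],[1,[-0.18,0,0],0],[1,[-0.24,0,0],0]]'| head -1; python3 look.py
```

```text
t: 31.5
t 31.50 tcp [ 397.5 -319.3   52.9] F [ 0.2 -0.1 -2. ] w 24.4 theta 22.2
edges [(158, np.float64(33.4))]
s: [(158, 91.4)]
```

```bash
python3 -m creep '[[1,[-0.06,0,0],0],[1,[-0.12,0,0],0],[1,[-0.18,0,0],0],[1,[-0.24,0,0],0]]'| head -1; python3 look.py w28
python3 - <<'E'
from pos import *
S=cam('scene');save('s28.png',cv2.resize(S['im'][120:180,155:215],None,fx=10,fy=10,interpolation=cv2.INTER_CUBIC))
T=cam('top');save('t28.png',cv2.resize(T['im'][165:225,335:395],None,fx=10,fy=10,interpolation=cv2.INTER_CUBIC))
E
```

```text
t: 31.95
t 31.95 tcp [ 391.7 -320.8   52.9] F [ 1.  -0.1 -1.6] w 24.0 theta 22.2
edges [(148, np.float64(33.3))]
s: [(148, 86.8)]
```

View pics/s28.png

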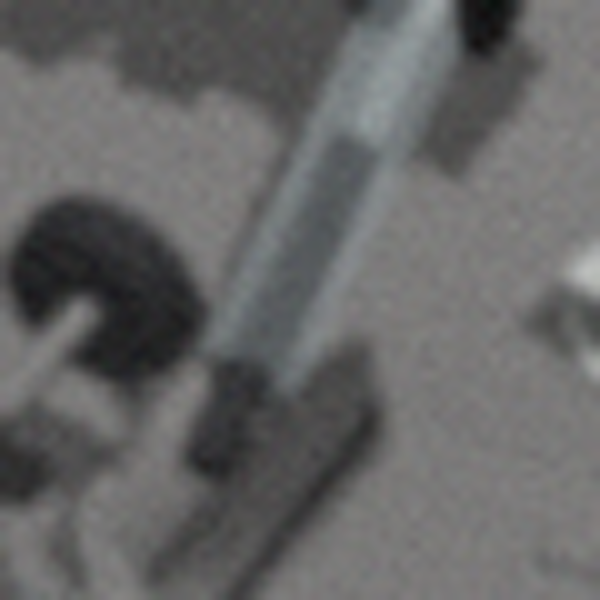

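View pics/t28.png

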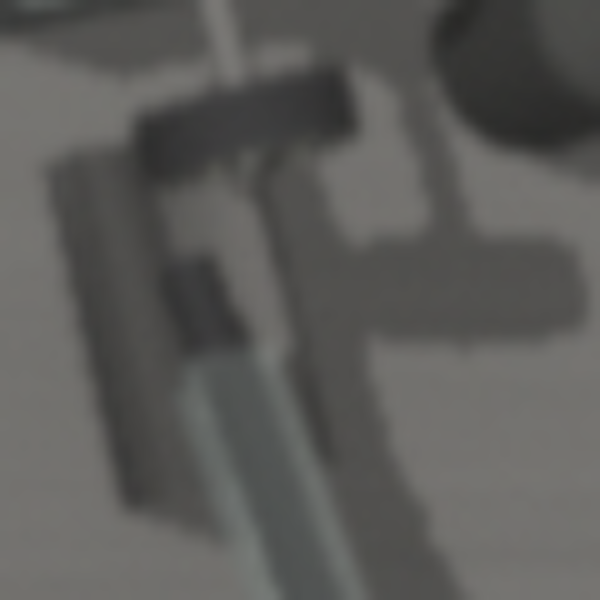

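View pics/w28.png

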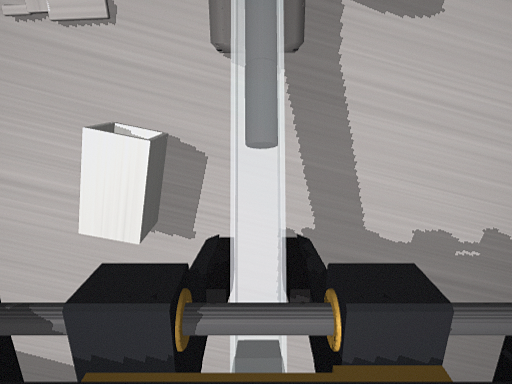

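```bash
python3 -m creep '[[1,[-0.08,0,0.17],0],[1,[-0.15,0,0.34],0],[1,[-0.22,0,0.5],0],[1,[-0.29,0,0.65],0],[1,[-0.29,0,0.65],0]]'| head -1; python3 look.py
```

```text
t: 32.6
t 32.60 tcp [ 384.4 -322.2   35.9] F [ 0.6  1.2 -1.1] w 23.9 theta 14.9
edges [(144, np.float64(34.2))]
s: [(144, 85.8)]
```

Now withdraw slowly.

```bash
python3 -m creep '[[1,[-0.06,0,0],0],[1,[-0.12,0,0],0],[1,[-0.18,0,0],0],[1,[-0.24,0,0],0],[1,[-0.3,0,0],0],[1,[-0.36,0,0],0]]'| head -1; python3 look.py w29
python3 - <<'E'
from pos import *
S=cam('scene');save('s29.png',cv2.resize(S['im'][120:180,155:215],None,fx=10,fy=10,interpolation=cv2.INTER_CUBIC))
T=cam('top');save('t29.png',cv2.resize(T['im'][165:225,335:395],None,fx=10,fy=10,interpolation=cv2.INTER_CUBIC))
E
```

```text
t: 33.25
t 33.25 tcp [ 375.9 -324.7   36.7] F [ 0.3  0.9 -0. ] w 24.2 theta 15.2
edges [(144, np.float64(33.8))]
s: [(144, 85.5)]
```

View pics/s29.png

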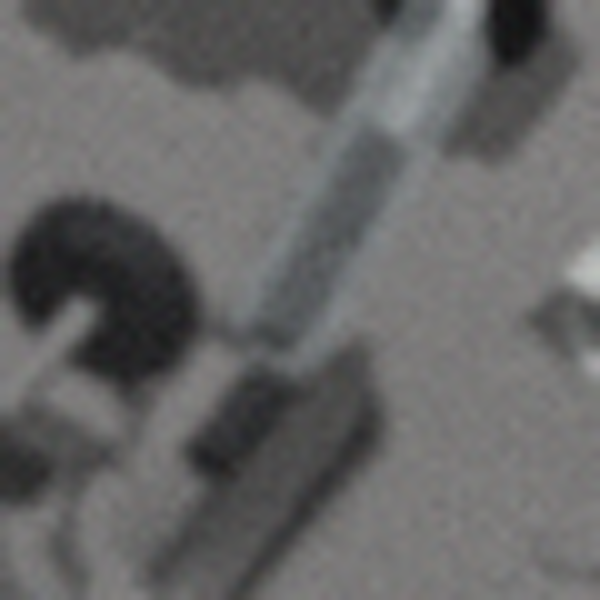

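View pics/t29.png

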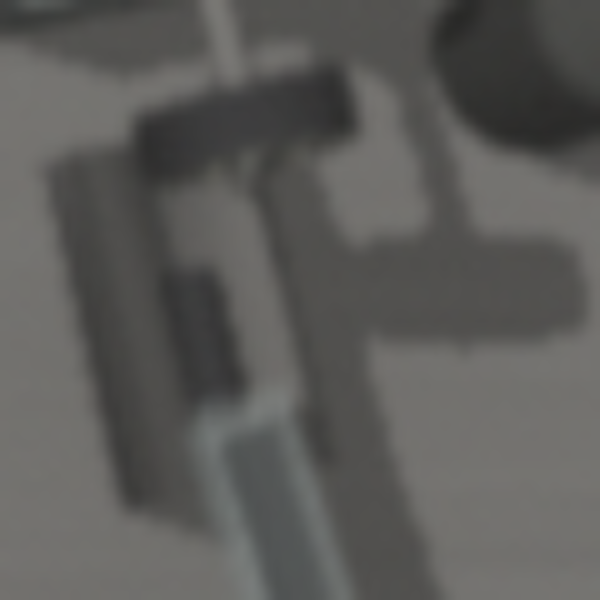

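View pics/w29.png

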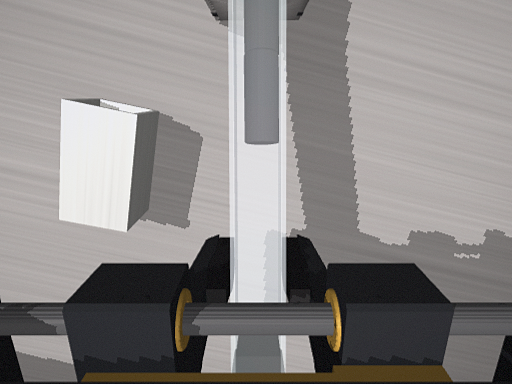

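```bash
python3 -m creep '[[1,[-0.1,0,0],0],[1,[-0.16,0,0.2],0],[1,[-0.22,0,0.4],0],[1,[-0.28,0,0.6],0],[1,[-0.34,0,0.8],0],[1,[-0.38,0,1],0],[1,[-0.41,0,1.2],0],[1,[-0.42,0,1.24],0]]'; python3 look.py w30
python3 - <<'E'
from pos import *
S=cam('scene');save('s30.png',cv2.resize(S['im'][110:190,150:230],None,fx=9,fy=7,interpolation=cv2.INTER_CUBIC))
E
```

```text
t: 34.2
tcp_pos: [365.6, -326.9, 4.9]
orientation: [-179.9, 0.0, 14.0]
ft_force: [1.4, -0.3, -0.9]
width: 24.2
t 34.20 tcp [ 365.6 -326.9    4.9] F [ 1.4 -0.3 -0.9] w 24.2 theta 2.2
edges [(145, np.float64(27.8))]
s: [(145, 84.8)]
```

View pics/w30.png

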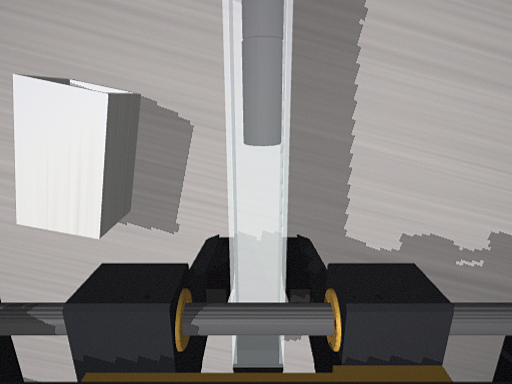

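View pics/s30.png

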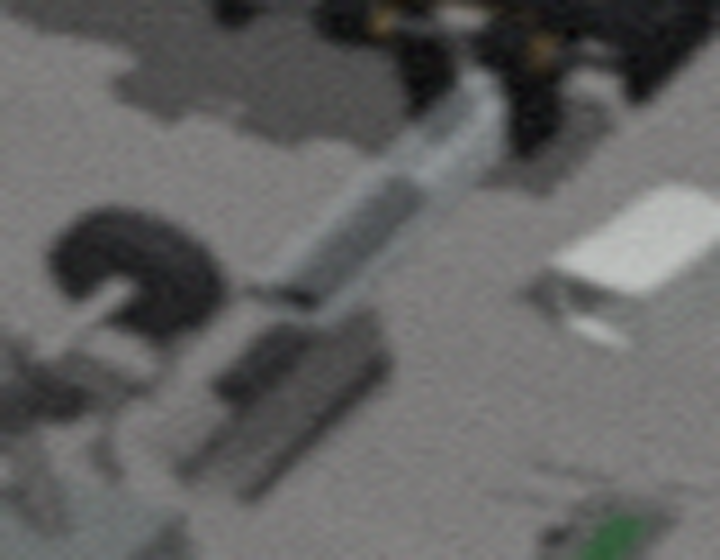

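```bash
python3 -m creep '[[1,[0,0,0],0],[1,[0,0,0],0],[1,[0,0,-0.06],0],[1,[-0.04,0,-0.15],0],[1,[-0.14,0,-0.25],0],[1,[-0.3,0,-0.35],0],[1,[-0.5,0,-0.5],0],[1,[-0.7,0,-0.7],0]]' 60; python3 look.py w31; python3 -m creep '[[1,[-0.2,0,-0.4],0],[1,[-0.4,0,-1],0],[1,[-0.5,0,-1.7],0],[1,[-0.55,0,-2.4],0],[1,[-0.55,0,-3.2],0],[1,[-0.55,0,-4],0],[1,[-0.55,0,-4.6],0],[1,[-0.55,0,-4.9],0]]'; python3 look.py; python3 -c "
from h import *
go(514.9,298.9,135,-12)
S=cam('scene');save('s31.png',cv2.resize(S['im'][60:190,130:290],None,fx=5,fy=4.4,interpolation=cv2.INTER_CUBIC))"
```

```text
t: 35.1
tcp_pos: [348.3, -331.4, 23.4]
orientation: [-180.0, 0.0, 14.0]
ft_force: [-0.6, -0.6, -2.4]
width: 23.2
t 35.10 tcp [ 348.3 -331.4   23.4] F [-0.6 -0.6 -2.4] w 23.2 theta 9.7
edges [(145, np.float64(29.6))]
s: [(145, 85.5)]
t: 35.95
tcp_pos: [335.8, -335.6, 147.7]
orientation: [179.8, -0.0, 14.0]
ft_force: [-0.3, -0.6, -2.7]
width: 23.4
t 35.95 tcp [ 335.8 -335.6  147.7] F [-0.3 -0.6 -2.7] w 23.4 theta nan
edges [(145, np.float64(28.6))]
s: [(145, nan)]
t 36.00 pos [ 336.1 -335.9  148.2] yaw 13.97 | shift units [ 13.07  -22.914   0.46 ]  turn units 4.328
```

View pics/s31.png

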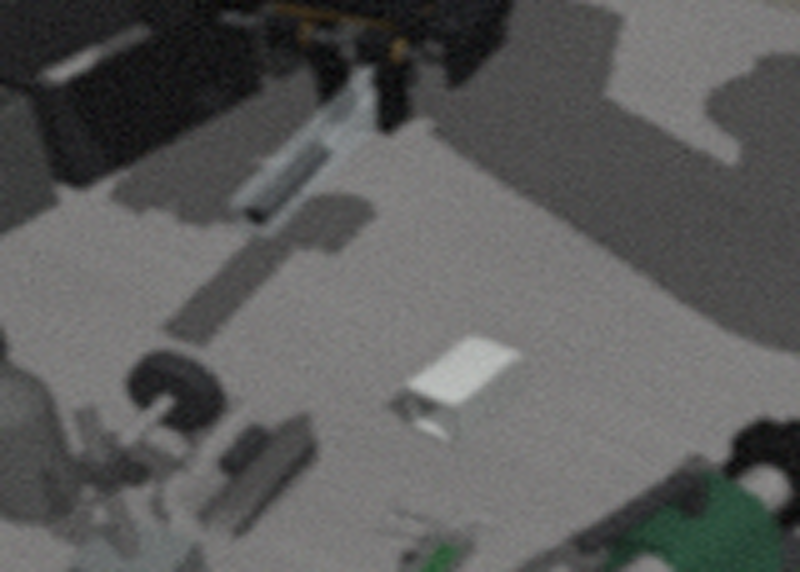

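```bash
python3 -m creep '[[1,[0.1,-0.3,0],0],[1,[0.5,-1,0],0],[1,[1,-2,0],0],[1,[1.6,-3.2,0],0],[1,[2.3,-4.4,0],0],[1,[3,-5.6,0],0],[1,[3.7,-6.8,0],0],[1,[4.4,-8,0],0]]'|head -2; python3 -m creep '[[1,[0.7,-1.2,0],0.2],[1,[1.4,-2.4,0],0.6],[1,[2.1,-3.6,0],1.1],[1,[2.8,-4.8,0],1.6],[1,[3.5,-6,0],2.1],[1,[4.2,-7.2,0],2.6],[1,[4.9,-8.4,0],3.1],[1,[5.5,-9.5,0],3.6]]'|head -3;  python3 -c "
from h import *
go(514.9,298.9,120,-12)"
```

```text
t: 36.85
tcp_pos: [393.2, -111.8, 144.5]
t: 37.65
tcp_pos: [468.9, 151.5, 144.3]
orientation: [180.0, 0.2, -7.7]
t 37.65 pos [468.9 151.5 144.3] yaw -7.72 | shift units [ 1.034 -6.089  0.969]  turn units 0.713
```

```bash
python3 -m creep '[[1,[0.2,-1.2,0],0.2],[1,[0.4,-2.3,0],0.4],[1,[0.6,-3.4,0.1],0.6],[1,[0.75,-4.4,0.2],0.71],[1,[0.9,-5.2,0.3],0.71],[1,[1,-5.8,0.4],0.71],[1,[1.03,-6.07,0.5],0.71],[1,[1.03,-6.09,0.5],0.71]]'|head -2; python3 -m creep '[[1,[0,0,0],0],[1,[0,0,0],0]]'|head -1; python3 look.py w32; python3 -c "
from h import *
go(514.9,298.9,2.5,-12)"
```

```text
t: 38.45
tcp_pos: [515.0, 297.3, 131.9]
t: 38.65
t 38.65 tcp [515.8 296.3 133.2] F [ 0.1  0.  -1.9] w 23.6 theta nan
edges [(146, np.float64(20.1)), (194, np.float64(-6.5)), (205, np.float64(6.5)), (216, np.float64(7.0))]
s: [(146, nan), (194, nan), (205, nan), (216, nan)]
t 38.70 pos [515.9 296.3 133.4] yaw -11.94 | shift units [-0.062 -0.094  5.235]  turn units 0.010
```

View pics/w32.png

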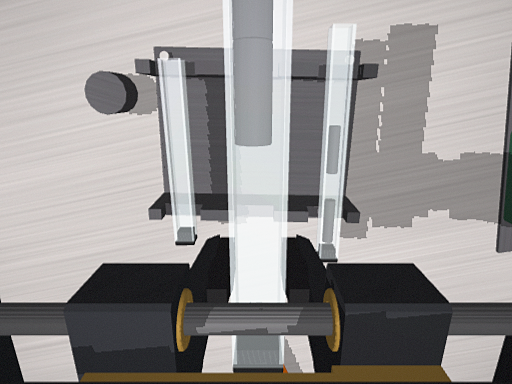

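```bash
python3 -m creep '[[1,[-0.06,-0.09,0.4],0],[1,[-0.06,-0.09,1],0],[1,[-0.06,-0.09,1.7],0],[1,[-0.06,-0.09,2.5],0],[1,[-0.06,-0.09,3.2],0],[1,[-0.06,-0.09,3.8],0],[1,[-0.06,-0.09,4.2],0],[1,[-0.06,-0.09,4.3],0]]'|head -2; python3 -m creep '[[1,[0,0,0],0],[1,[0,0,0],0]]'|head -1; python3 look.py w33; python3 -c "
from h import *
go(514.9,298.9,2.5,-12)"
```

```text
t: 39.5
tcp_pos: [513.7, 299.1, 23.7]
t: 39.7
t 39.70 tcp [515.6 299.8  26.4] F [-0.4  0.2 -1.7] w 23.2 theta 10.9
edges [(146, np.float64(19.5)), (239, np.float64(-4.6))]
s: [(146, 86.7), (239, 126.7)]
t 39.75 pos [515.7 299.8  26.6] yaw -11.89 | shift units [-0.025  0.043  0.964]  turn units 0.018
```

View pics/w33.png

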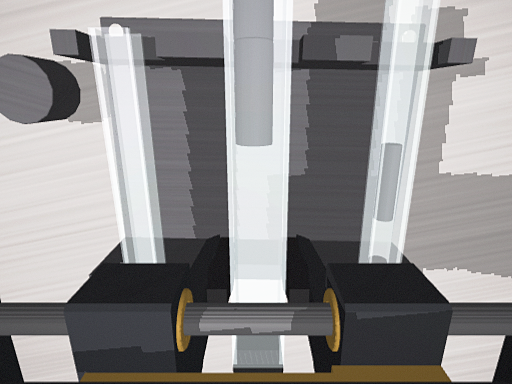

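```bash
python3 -m creep '[[1,[-0.02,0.04,0.2],0],[1,[-0.02,0.04,0.4],0],[1,[-0.02,0.04,0.6],0],[1,[-0.02,0.04,0.75],0],[1,[-0.02,0.04,0.85],0],[1,[-0.02,0.04,0.88],0],[1,[-0.02,0.04,0.88],0]]'; python3 -m creep '[[1,[0,0,0.03],0],[1,[0,0,0.06],0],[1,[0,0,0.08],0],[1,[0,0,0.08],0]]' 5; python3 look.py w34;python3 -c "
from h import *
S=cam('scene');save('s34.png',cv2.resize(S['im'][190:310,280:410],None,fx=6,fy=5,interpolation=cv2.INTER_CUBIC))"
```

```text
t: 40.45
tcp_pos: [514.3, 298.9, 4.8]
orientation: [-180.0, -0.0, -11.9]
ft_force: [-5.6, -1.4, 8.7]
width: 23.4
t: 40.85
tcp_pos: [515.2, 298.8, 2.8]
orientation: [-180.0, -0.1, -11.9]
ft_force: [-2.8, -2.2, 7.0]
width: 24.0
t 40.85 tcp [515.2 298.8   2.8] F [-2.8 -2.2  7. ] w 24.0 theta 1.3
edges [(150, np.float64(19.1))]
s: [(150, 86.8)]
```

View pics/w34.png

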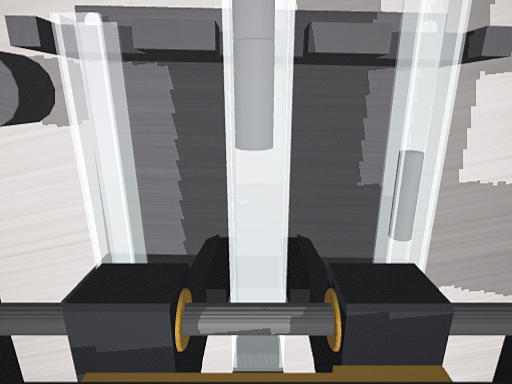

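View pics/s34.png

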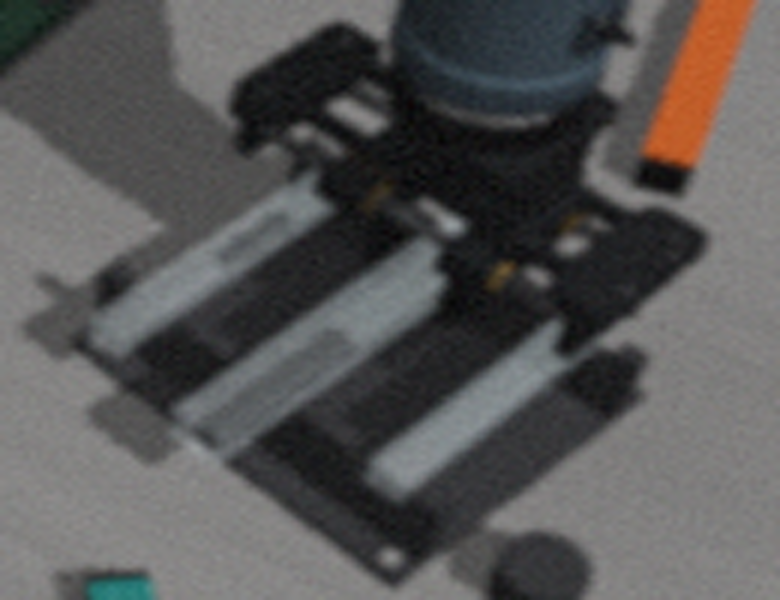

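```bash
python3 -m creep '[[0.65,[0,0,-0.05],0],[0.6,[0,0,-0.05],0],[0.5,[0,0,-0.05],0],[0.43,[0,0,-0.05],0],[0.43,[0,0,-0.05],0],[0.43,[0,0,-0.05],0]]'; python3 look.py w35
```

```text
t: 41.55
tcp_pos: [514.1, 298.7, 2.8]
orientation: [180.0, 0.0, -11.9]
ft_force: [0.2, 0.1, 0.1]
width: 50.4
t 41.55 tcp [514.1 298.7   2.8] F [0.2 0.1 0.1] w 50.4 theta 1.3
edges [(148, np.float64(18.2))]
s: [(148, 85.8)]
```

View pics/w35.png

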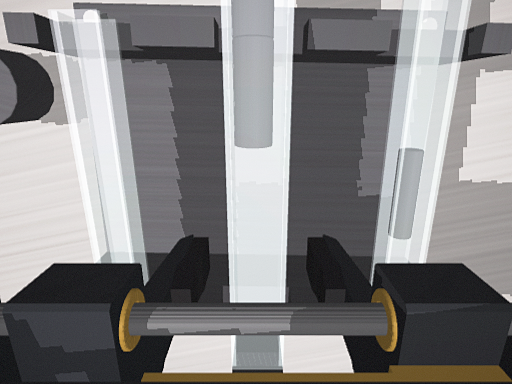

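Released, tube between the fingers. Raise straight up and back away, then check.

```bash
python3 -m creep '[[0.43,[0,0,-0.4],0],[0.43,[0,0,-1],0],[0.43,[0,0,-1.8],0],[0.43,[0,0,-2.8],0],[0.43,[0,0,-4],0],[0.43,[0,0,-5.5],0],[0.43,[0,0,-7],0],[0.43,[0,0,-8],0]]'; python3 -m creep '[[0.43,[0,0,-1.5],0],[0.43,[-2,0,-1.5],0],[0.43,[-4,0,-1.5],0],[0.43,[-4,0,-1.5],0],[0.43,[-4,0,-1.5],0],[0.43,[-4,0,-1.5],0]]'; python3 -c "
from h import *
import pickle
D={n:cam(n) for n in ('scene','top','wrist')}; pickle.dump(D,open('cf.pkl','wb'))
save('wf.png',D['wrist']['im']);save('tf.png',D['top']['im'])
save('sfr.png',cv2.resize(D['scene']['im'][190:310,280:410],None,fx=6,fy=5,interpolation=cv2.INTER_CUBIC))
save('sfv.png',cv2.resize(D['scene']['im'][120:200,120:220],None,fx=7,fy=7,interpolation=cv2.INTER_CUBIC))
save('tfv.png',cv2.resize(D['top']['im'][130:230,310:420],None,fx=6,fy=6,interpolation=cv2.INTER_CUBIC))"
```

```text
t: 42.4
tcp_pos: [515.3, 299.2, 207.9]
orientation: [-179.8, -0.3, -11.9]
ft_force: [-0.7, 0.3, 0.4]
width: 50.4
t: 43.0
tcp_pos: [417.5, 319.3, 241.6]
orientation: [-179.9, -0.1, -11.9]
ft_force: [-0.0, 0.0, 0.7]
width: 50.4
```

View pics/wf.png

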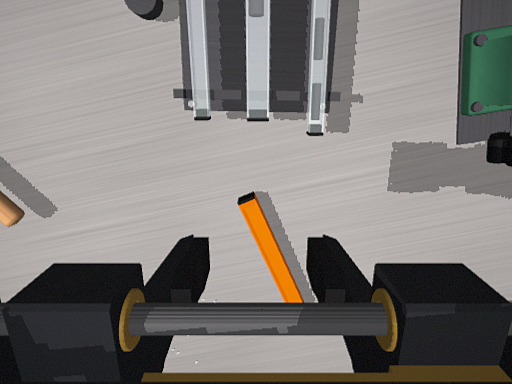

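View pics/sfr.png

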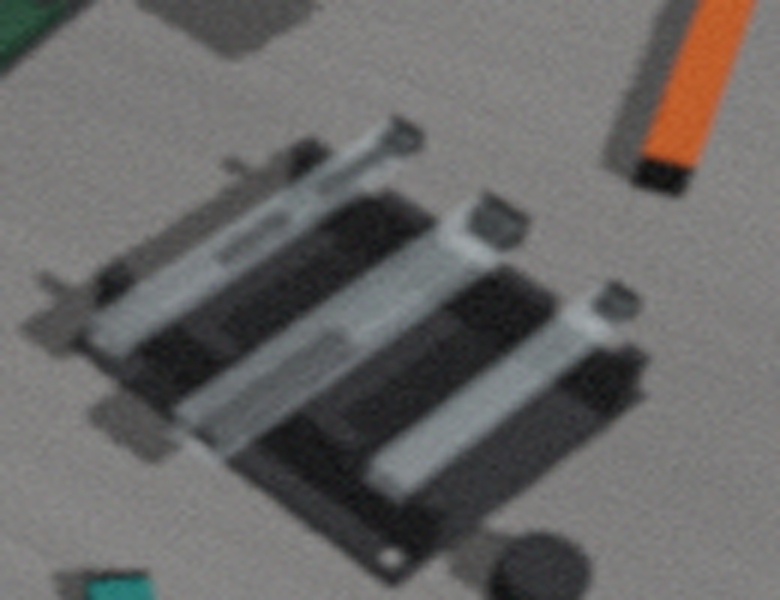

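View pics/sfv.png

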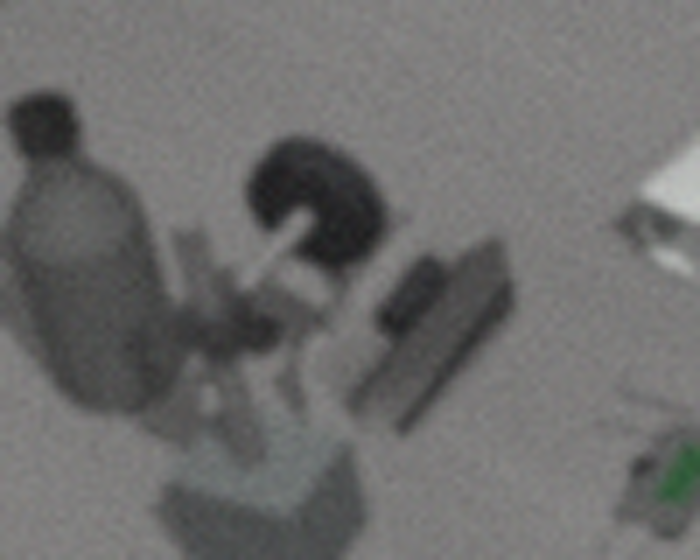

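View pics/tfv.png

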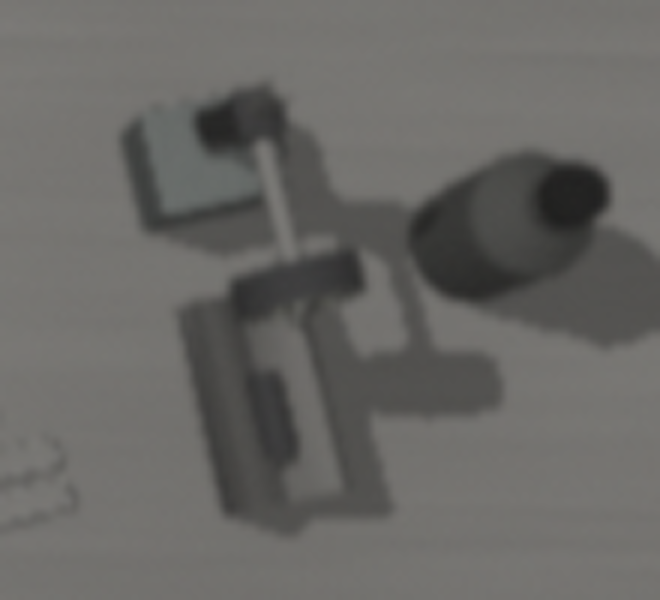

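View pics/tf.png

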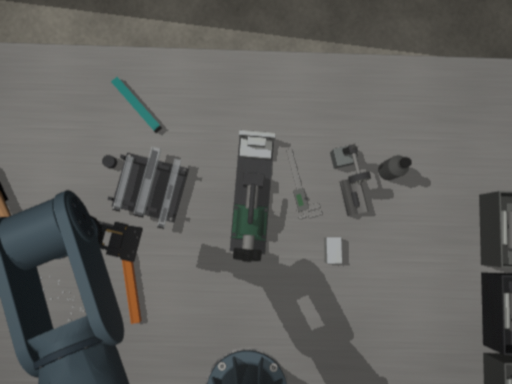

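```bash
python3 -c "
from h import *
s=env.sense();print(s['t'],s['ft_force'],s['qd'].round(2)); print(env.sign_off())"
```

```text
43.15 [ 0.29329659 -1.20079678  0.16258191] [0.03 0.13 0.32 0.09 0.03 0.07]
the job is handed in; nothing more can be done
None
```

The job is handed in at 43 s, and the last pictures show it as asked.

**What I did:**
- I took the wide tube from the middle place of the rack and rested its mouth low in the vee. With a 5 N grip it pivoted in the pads, so raising the gripper tilted the mouth down.
- The pins began to slide at about 21–22°. I levelled the tube and held it still for about 1 s with the first pin out and the other two inside.
- I let the pin ease on until its nose was in the vee, levelled the tube to 15° and drew it back, so the pin's tail came down off the low rim into the vee.
- I levelled the tube, laid it back in its place, let go and backed off.

**Last checks:**
- In the top and scene views the pin lies along the bottom line of the vee, clear of the gauge.
- The tube's mouth and tail are within about 1 pixel of where they started.
- Both other pins are inside the tube, the second about 5 mm behind the mouth.
- Nothing else looks moved. The highest force I read was about 10 N, as the tube settled in the rack.

**What disagreed or went less well:**
- **Finger length:** the finger ends measured about 32 mm higher than the reported tool point. My first grip closed just above the tube, apparently without disturbing it. I corrected for this and gripped again.
- **Peep-out:** the pins moved in spurts. The first pin stopped about 12 mm out, more than the 4–8 mm I was aiming for, but before its middle reached the rim.

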